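# Clamp a resin mount on edge in the rim-marking jig

### The arm

A 6-joint arm with a two-finger parallel gripper is mounted at the origin on a cart in front of the work surface, level with it; the furniture and walls round the work are solid. World frame = base frame: x ahead of the robot, y to its left, z up, the work surface at z = 0. Lengths are in m, angles in degrees, forces in N, time in s.
With the tool pointing down it reaches from about 0.375 to 0.9 m from the base axis. Payload 3.1 kg.
Tool frame: the origin (TCP) lies midway between the tips of the shut fingers; the grasp point (between the pads) lies 19 mm behind it; z points along the fingers, y is the line along which they close (so a half turn about z gives the same grasp; the last joint's range is limited). The gripper opens to 87 mm and grips with 3 to 60 N. Pads are 19 mm wide; open, the fingers measure 117 mm over their backs; the gripper's body (75 mm by 190 mm) begins 51 mm behind the grasp point.
Start: joints at [53.715, 30.224, 82.088, -0, 67.689, -10.227], TCP at [0.275, 0.561, 0.223] pointing down, gripper open.
Joint ranges: [-176.69, 176.69], [-43.24, 126.21], [12.49, 139.97], [-82, 262], [0, 151.66], [-163.58, 163.58]. Speed limits (degrees/s): [159.86, 159.86, 180, 180, 180, 180].

### API

Orientations are given as a 3x3 rotation matrix whose columns are the frame's x, y, z axes.
In Python, from rig import bot gives the robot as it stands.
- The arm moves only by the shell command python3 steer.py 'ROWS'. ROWS is a JSON list of rows, 1 to 20 of them, each of 7 numbers: dx, dy, dz in mm, then a rotation vector rx, ry, rz in degrees, then the opening from 0.0 (shut) to 1.0 (fully open); each row is the pose to reach, as a shift and turn from the pose commanded when the command began, along the tool's axes at that moment; what a row does not reach only later rows make up. A row lasts 1/10 s, in which the tool goes at most 0.05 m and 8.59 degrees, less where a joint would pass 70% of its speed; a pose out of reach is approached as far as the arm can. The fingers move at their own pace and stop on an object; the grip force is fixed at half the most. Time passes only in rows, so rows that do not move let the fingers close. It prints the time, the measured TCP pose, the force, the opening and the grip force at its end. Input that does not fit is refused with a message, and nothing moves.
- bot.read_state(): the state, without advancing time (a new reading comes with each control period).
- bot.capture(name): name is "scene" or "top" or "wrist"; returns a dict with "color" (384x512x3 uint8, red, green, blue), "K" (3x3 intrinsics, pixels), "view" (4x4, takes a point from world to camera coordinates); the wrist camera has in their place "mount" (4x4, takes a point from camera to tool coordinates, whose origin is the TCP and whose axes are the flange's). Camera axes: x right, y up, looking along -z (the intrinsics and any distortion apply to the point x, -y, -z); pixel columns grow to the right and rows downward; lengths in m; the calibration is good to about 2 mm. The wrist camera is an equidistant fisheye: a pixel r from the principal point sees the ray r / f radians off the axis. A picture is of the moment at which its call begins: read the wrist's pose just before it. There is no depth.
- bot.hand_in(): hands the job in; it is judged then, once.
The state is a dict: "time_s": time; "joint_positions": joint angles; "qvel": joint speeds; "tau": joint torques, N m; "position": TCP position; "tcp_rot": TCP orientation; "force": force on the tool from outside, world axes, zero at the start; "moment": the same for the moment, N m; "opening": opening from 0.0 (shut) to 1.0 (fully open); "grasp_force": force on a finger pad.
Only numpy, scipy, OpenCV 4.12 (cv2) and the standard library are available. Lean on these libraries where they do the work, as an engineer would, in place of code of your own. Each camera call takes 0.05 s, during which the arm holds its last target. There are 200 camera calls.

### The job

Clamp the black resin mount in the marking jig so that its rim can be engraved: stand it on edge in the V cradle, then push the sliding stop along its rail until its sprung pad holds the mount flat against the fence with the pad's spring about half compressed. Without letting the stop spring back, flip the red-knobbed cam lever fully over to the front to lock it there, and let go. Leave the other mounts standing in their rack and the marker and jar where they are.

Things in the scene. Friction and masses are not known exactly. Their poses are not given: they have to be found in the camera images.
- marking_jig: fixed grey bench jig, base 84 x 206 x 13 mm, all centred on jig x = 0. Origin on the bench; x points away from the jig's front, y along the rail to the fence. Along y (mm): rail -76 to +41 (24 wide, top 21 high), V cradle +47 to +85 (35 degree flanks, 14.5 high at the bottom, 21 at the edges, 19 wide), fence face +85 (24 wide, 45 high, on a foot 56 wide, 21 high)
- seat (a point): point on the jig where the centre of a 25 mm diameter, 10 mm thick mount lies when it stands in the V and flat against the fence: 80 mm along jig y, 29.8 mm over the bench. The groove runs 33 mm from here towards the stop; a mount may be stood anywhere in it and be pushed along it
- black_mount: loose black resin disc, 25 mm diameter, nominally 10 mm thick, 14 to 28 g, standing on edge in the rack. Origin in the centre of one flat face, its z axis is the disc's axis (level, along rack y, either way). In the jig the stop's pad presses it: spring 3 N per mm, 4 mm travel, half compressed at 6 N (6.8 N felt when pushing the stop); it drives the stop back if let go unlocked
- black_mid (a point): middle of the black mount, 12.5 mm from its rim. Good grasp: from above, across the 25 mm diameter at this height
- tan_mount: loose tan resin disc like the black one, in the rack; leave it. Origin in the centre of one flat face
- pale_mount: loose pale grey resin disc like the black one, in the rack; leave it. Origin in the centre of one flat face
- mount_rack: fixed white rack 40 x 116 mm, three V places 34 mm apart along its y axis at -34, 0, +34 mm, which hold the mounts on edge, disc axis along rack y, centres 23.8 mm over the bench; low blocks (17 mm wide, top 20 mm over the bench) between them. Any mount may stand in any place. Origin on the bench under the middle
- jig_stop (a joint): sliding stop (aluminium saddle 44 x 46 mm, 44 high) on the rail, m: 0 right back, grows towards the fence, at most 0.064. Runs freely with 0.8 N friction while the lever is open. On its nose sits a sprung round pad (16 mm, rubber face, centre 29.8 mm over the bench) whose face, while not pressed, is at jig y = 0.020 + this value, 57 mm ahead of the lever
- cam_lever (a joint): cam lever on the stop, rad: 0 open (leans 0.25 rad back from upright), grows as it swings over to the front (jig -x) and down to its end stop at 1.6 (knob then 50 mm over the bench). Its eccentric meets the rail at about 0.55 and brakes the stop ever harder, dead centre at 1.45; stays where it is left. Locking takes up to about 12 N at the knob
- lever_pivot (a point): the lever's pivot, on the stop, 35 mm over the bench (its pin rises 1.5 mm on stiff springs as the cam bites); its axis is parallel to the rail (jig y)
- knob (a point): centre of the red ball knob (18 mm diameter) on the lever, 66 mm from the pivot on an 8 mm round arm. Pinched along the rail (jig y) from above, it can both push the stop along and turn freely between the fingers as the lever goes over
- marker: black marker pen lying on the bench, a bystander. Origin under its middle
- jar_white: white jar 46 mm diameter, 45 mm high, a bystander. Origin under its middle

How it is judged:
By the outcome, as a careful person would: the job done as asked, in the order asked, and still so for the second after the job is handed in, with the robot touching nothing.
It also fails if it takes over 64 s, if anything falls off the work surface, if the arm or the gripper's body presses on something with over 40 N, if the wrist force passes 120 N, or if a joint passes its speed limit or range.

## Working session

There is one attempt and no reset: what is moved stays moved. The work goes in short steps, Python scripts to look and compute and a shell command to move; the robot and the scene stay as the last step left them, time stands still between calls to the robot, and variables do not carry over. Pictures are saved under pics/ and viewed, at most 10 in all, crops included, and the job is handed in when it is done.

```bash
ls; mkdir -p pics; python3 - <<'E'
from rig import bot
import cv2,numpy as np
s=bot.read_state();print(s)
a=bot.capture("scene");b=bot.capture("top")
np.savez("cams.npz",sK=a["K"],sv=a["view"],tK=b["K"],tv=b["view"],sc=a["color"],tc=b["color"])
for n,i in(("scene",a),("top",b)):
    print(n,i["K"],i["view"],[k for k in i])
    cv2.imwrite(f"pics/{n}0.png",cv2.resize(i["color"][:,:,::-1],(800,600),interpolation=cv2.INTER_CUBIC))
E
```

```text
pics
rig.py
steer.py
{'time_s': 0.0, 'joint_positions': array([ 5.37151184e+01,  3.02796173e+01,  8.21574069e+01,  7.57419648e-06,
        6.76879280e+01, -1.02271996e+01]), 'qvel': array([-0.02903918,  0.06128447, -0.02059005,  0.05750121,  0.03294924,
        0.00880675]), 'tau': array([ 5.44352060e-04, -4.40039170e+01, -1.76595247e+01,  6.34364784e-02,
        5.80394478e-02, -1.32943342e-04]), 'position': array([0.27407671, 0.56087992, 0.22155898]), 'tcp_rot': array([[-8.98351993e-01,  4.39274437e-01, -1.29071155e-03],
       [ 4.39276163e-01,  8.98350356e-01, -1.75785629e-03],
       [ 3.87329849e-04, -2.14615252e-03, -9.99997622e-01]]), 'force': array([-0.47417072, -0.83962096, -0.11950817]), 'moment': array([ 0.00013982, -0.02698069,  0.0538329 ]), 'grasp_force': 0.0, 'opening': 1.0022794767082155}
scene [[467.70779701   0.         257.94439381]
 [  0.         467.70779701 189.69022331]
 [  0.           0.           1.        ]] [[ 0.72495472 -0.68868392  0.01245445 -0.53544354]
 [ 0.45233659  0.48964012  0.74541543 -0.17587978]
 [-0.51945382 -0.53475883  0.66648385 -1.33324431]
 [ 0.          0.          0.          1.        ]] ['color', 'K', 'view']
top [[351.21515892   0.         256.84135394]
 [  0.         351.21515892 193.88684268]
 [  0.           0.           1.        ]] [[-0.00963454 -0.99955285  0.02830675 -0.25835328]
 [ 0.99273793 -0.00616659  0.12013897 -0.48042792]
 [-0.11991069  0.02925867  0.99235344 -0.97864025]
 [ 0.          0.          0.          1.        ]] ['color', 'K', 'view']
```

View pics/scene0.png

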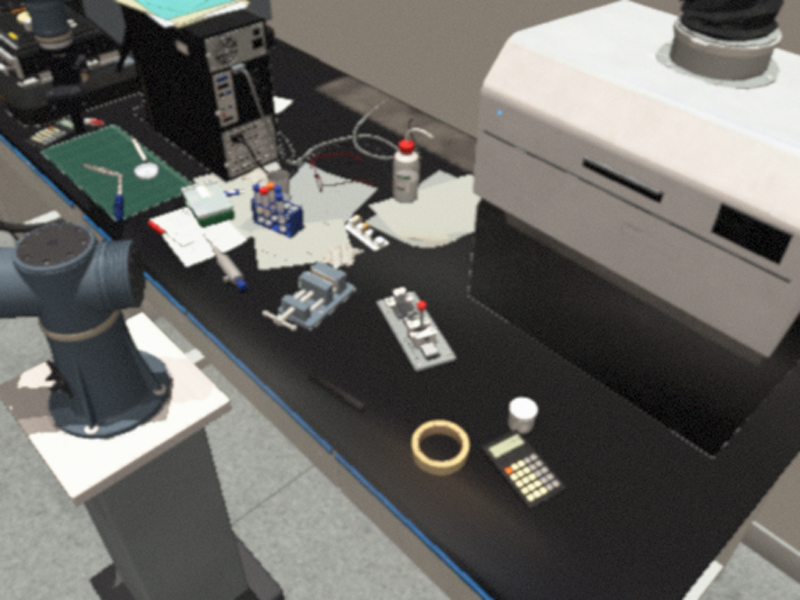

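View pics/top0.png

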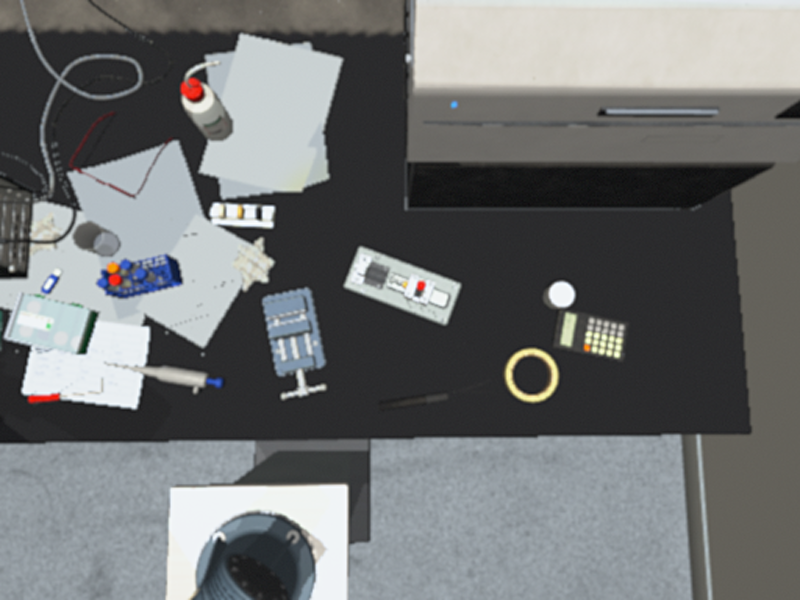

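The scene view shows the rack at about (367,233) and the jig at (415,325). In the top view the rack is at (242,214), the jig at (402,285) with its red knob at (421,287), the marker at (415,400) and the jar at (560,294). I'll enlarge the rack and jig in both views.

```bash
cat > h.py <<'E'
import numpy as np,cv2
d=np.load("cams.npz")
def ray(c,u,v):
    K,V=d[c+"K"],d[c+"v"]; R,t=V[:3,:3],V[:3,3]
    p=np.array([(u-K[0,2])/K[0,0],-(v-K[1,2])/K[1,1],-1.]); return -R.T@t,R.T@p
def atz(c,u,v,z):
    o,r=ray(c,u,v); return o+r*(z-o[2])/r[2]
def proj(c,P):
    K,V=d[c+"K"],d[c+"v"]; q=V[:3,:3]@np.asarray(P,float)+V[:3,3]
    return np.array([K[0,0]*q[0]/-q[2]+K[0,2],K[1,1]*-q[1]/-q[2]+K[1,2]])
E
python3 - <<'E'
from h import *
def crop(c,x,y,w,h,k): return cv2.resize(d[c][y:y+h,x:x+w,::-1],None,fx=k,fy=k,interpolation=cv2.INTER_CUBIC)
# top row: rack top(126..186,122..152), ; jig top 214..304,150..215 ; scene rack 214..259,134..164; scene jig 235..300,178..240
im=np.zeros((600,800,3),np.uint8)
def put(x,y,i): im[y:y+i.shape[0],x:x+i.shape[1]]=i
put(0,0,crop("tc",129,122,55,30,7)); put(400,0,crop("sc",214,132,45,32,7))
put(0,250,crop("tc",216,152,85,58,5)); put(440,250,crop("sc",237,178,60,62,5))
cv2.imwrite("pics/crop1.png",im)
E
```

```text
(no output)
```

View pics/crop1.png

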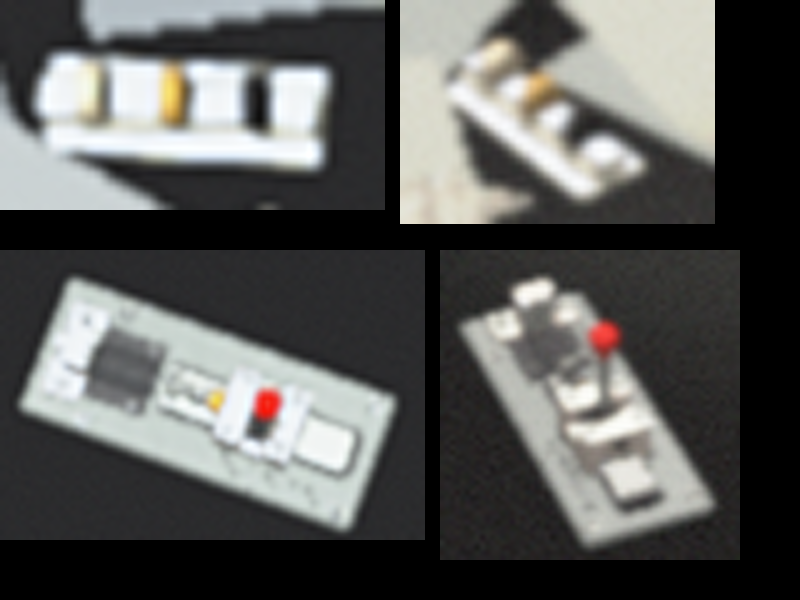

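The crops show the black mount in the rack's right-hand place at crop (258,100), beside tan (172,95) and pale (92,92). The jig's base corners are at (72,278), (20,408), (350,530) and (395,400), with the knob at (267,404) and the fence at the left end. Now I'll turn these into positions.

```bash
python3 - <<'E'
from h import *
np.set_printoptions(precision=4,suppress=True)
f=lambda p,k,x0,y0,ox,oy:((p[0]-ox+.5)/k-.5+x0,(p[1]-oy+.5)/k-.5+y0)
T=lambda p:f(p,5,216,152,0,250); S=lambda p:f(p,5,237,178,440,250)
Tr=lambda p:f(p,7,129,122,0,0); Sr=lambda p:f(p,7,214,132,400,0)
c=[atz("t",*T(p),.013) for p in((72,278),(20,408),(350,530),(395,400))]
print("top corners",np.array(c)); 
print([np.linalg.norm(c[i]-c[i-1]) for i in range(4)])
A=np.mean(c,0);y=(c[0]+c[1]-c[2]-c[3])[:2];print("center",A,"yaw y-dir deg",np.degrees(np.arctan2(y[1],y[0])))
c=[atz("s",*S(p),.013) for p in((582,294),(460,325),(587,548),(716,505))]
print("scene corners",np.array(c));print([np.linalg.norm(c[i]-c[i-1]) for i in range(4)])
A2=np.mean(c,0);y=(c[0]+c[1]-c[2]-c[3])[:2];print("center",A2,np.degrees(np.arctan2(y[1],y[0])))
def tri(a,b):
    M=[];r=[]
    for o,q in(ray("t",*a),ray("s",*b)):
        q=q/np.linalg.norm(q);P=np.eye(3)-np.outer(q,q);M.append(P);r.append(P@o)
    return np.linalg.lstsq(np.vstack(M),np.hstack(r),rcond=None)[0]
print("knob",tri(T((267,404)),S((604,337))))
for n,a,b in(("pale",(92,92),(497,60)),("tan",(172,95),(536,88)),("black",(258,100),(578,125))):
    print(n,"top z.033",atz("t",*Tr(a),.03),"scene",atz("s",*Sr(b),.03),"tri",tri(Tr(a),Sr(b)))
E
```

```text
top corners [[ 0.5909 -0.1841  0.013 ]
 [ 0.513  -0.1536  0.013 ]
 [ 0.4398 -0.3466  0.013 ]
 [ 0.5166 -0.3748  0.013 ]]
[np.float64(0.20460349340595443), np.float64(0.08359978979716504), np.float64(0.2064516742677638), np.float64(0.0818884751765704)]
center [ 0.5151 -0.2648  0.013 ] yaw y-dir deg 68.97141303283091
scene corners [[ 0.5931 -0.1865  0.013 ]
 [ 0.5142 -0.1548  0.013 ]
 [ 0.4389 -0.3494  0.013 ]
 [ 0.5193 -0.377   0.013 ]]
[np.float64(0.20428287637460715), np.float64(0.08507985694279141), np.float64(0.20867735810105312), np.float64(0.08501143967510433)]
center [ 0.5164 -0.2669  0.013 ] 68.8419736730366
knob [ 0.5019 -0.294   0.1033]
pale top z.033 [0.6548 0.0723 0.03  ] scene [0.6559 0.074  0.03  ] tri [0.6541 0.0717 0.0321]
tan top z.033 [0.6534 0.0392 0.03  ] scene [0.6547 0.042  0.03  ] tri [0.6522 0.0385 0.0332]
black top z.033 [0.6512 0.0035 0.03  ] scene [0.6496 0.004  0.03  ] tri [0.6507 0.0041 0.0295]
```

```bash
cat >> h.py <<'E'
from scipy.spatial.transform import Rotation as Ro
np.set_printoptions(precision=4,suppress=True)
def down(a): # tool down, tool y at world angle a deg
    a=np.radians(a); y=np.array([np.cos(a),np.sin(a),0]); z=np.array([0,0,-1.]); return np.c_[np.cross(y,z),y,z]
def rel(p,a,s=None):
    if s is None:
        from rig import bot; s=bot.read_state()
    R=s["tcp_rot"]; return np.r_[R.T@(np.array(p)-s["position"]),np.degrees(Ro.from_matrix(R.T@down(a)).as_rotvec())]
def wproj(w,s,P): # world->wrist pixel
    q=s["tcp_rot"].T@(np.asarray(P,float)-s["position"]); M=np.linalg.inv(w["mount"]); c=M[:3,:3]@q+M[:3,3]
    x,y,z=c[0],-c[1],-c[2]; r=np.hypot(x,y); k=np.arctan2(r,z)/r; K=w["K"]
    return np.array([K[0,2]+K[0,0]*x*k,K[1,2]+K[1,1]*y*k])
def wray(w,s,u,v):
    K=w["K"]; a=(u-K[0,2])/K[0,0]; b=(v-K[1,2])/K[1,1]; th=np.hypot(a,b); k=np.sin(th)/th if th>1e-9 else 1
    c=np.array([a*k,-b*k,-np.cos(th)]); M=w["mount"]; R=s["tcp_rot"]
    return s["position"]+R@M[:3,3],R@M[:3,:3]@c
def wz(w,s,u,v,z):
    o,r=wray(w,s,u,v); return o+r*(z-o[2])/r[2]
E
python3 - <<'E'
from h import *
print(rel((.36,.25,.22),64));print(rel((.64,.005,.2),-3))
E
```

```text
[-0.2137 -0.2416  0.0021 -0.1114 -0.0197 -0.058 ]
[-0.5729 -0.3387  0.0221 -0.1099  0.0477 66.942 ]
```

The rows are not in the units I measure in: shifts go in mm. I convert before sending: -0.573 m is -573, -0.5 m is -500.

```bash
python3 steer.py '[[-107,-121,0,0,0,0,1],[-214,-242,0,0,0,16,1],[-300,-264,10,0,0,33,1],[-400,-290,20,0,0,50,1],[-500,-320,20,0,0,67,1],[-573,-339,22,0,0,67,1],[-573,-339,22,0,0,67,1],[-573,-339,22,0,0,67,1],[-573,-339,22,0,0,67,1],[-573,-339,22,0,0,67,1],[-573,-339,22,0,0,67,0.6],[-573,-339,22,0,0,67,0.6],[-573,-339,22,0,0,67,0.6],[-573,-339,22,0,0,67,0.6],[-573,-339,22,0,0,67,0.6]]'; python3 - <<'E'
from h import *
from rig import bot
s=bot.read_state();w=bot.capture("wrist")
import pickle;pickle.dump((s,w),open("w1.pkl","wb"))
print(s["position"],s["tcp_rot"],w["K"],w["mount"])
cv2.imwrite("pics/w1.png",cv2.resize(w["color"][:,:,::-1],(800,600),interpolation=cv2.INTER_CUBIC))
print(wproj(w,s,(.651,.004,.036))*1.5625)
E
```

```text
time_s: 1.6
position: [0.6424, 0.0016, 0.1996]
tcp_rot: [[0.058, 0.998, 0.001], [0.998, -0.058, -0.001], [-0.001, 0.001, -1.0]]
force: [0.2, -1.6, 0.6]
opening: 0.649
grasp_force: 0.0
[0.6424 0.0016 0.1996] [[ 0.0577  0.9983  0.0011]
 [ 0.9983 -0.0577 -0.0009]
 [-0.0009  0.0011 -1.    ]] [[297.3186   0.     255.7582]
 [  0.     297.3186 191.6045]
 [  0.       0.       1.    ]] [[-0.0004  0.9571  0.2898  0.0794]
 [ 1.      0.0004  0.0003 -0.0009]
 [ 0.0002  0.2898 -0.9571 -0.1625]
 [ 0.      0.      0.      1.    ]]
[412.3982 269.5889]
```

View pics/w1.png

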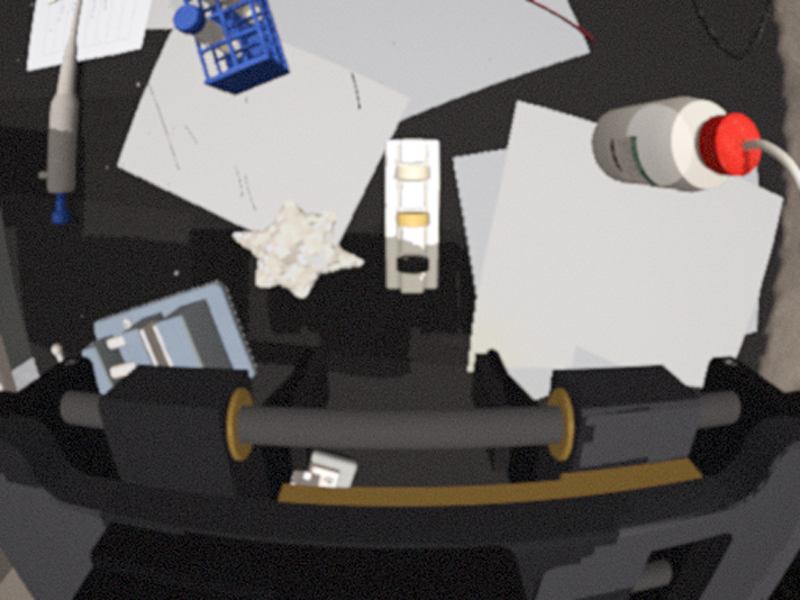

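The wrist view shows the rack base corners at (386,140), (439,139), (440,289) and (387,290). The black mount is at (412,264), tan at (413,219) and pale at (412,172). The centre blocks are narrow, so the fingers have room to pass beside them.

```bash
python3 - <<'E'
from h import *
import pickle;s,w=pickle.load(open("w1.pkl","rb"))
f=lambda p:((p[0]+.5)/1.5625-.5,(p[1]+.5)/1.5625-.5)
for z in(.004,):
    c=np.array([wz(w,s,*f(p),z) for p in((386,140),(439,139),(440,289),(387,290))]);print(c,[np.linalg.norm(c[i]-c[i-1]) for i in range(4)])
    print(c.mean(0)); y=(c[0]+c[1]-c[2]-c[3]); print(np.degrees(np.arctan2(y[1],y[0])))
for p in((412,264),(413,219),(412,172)): print(wz(w,s,*f(p),.035))
# dark/colour centroid of the black mount, and row/col widths
i=w["color"].astype(int).max(2); print(i[160:178,250:280:1])
E
```

```text
[[ 0.6368  0.0991  0.004 ]
 [ 0.677   0.0978  0.004 ]
 [ 0.6726 -0.0205  0.004 ]
 [ 0.6301 -0.0189  0.004 ]] [np.float64(0.118183137989934), np.float64(0.040175578239230514), np.float64(0.11839500735421131), np.float64(0.042500738392105546)]
[0.6541 0.0394 0.004 ]
87.32383738578383
[0.6507 0.0081 0.035 ]
[0.6532 0.0407 0.035 ]
[0.6543 0.074  0.035 ]
[[187 186 187 180 173 161 162 174 183 188 185 185 187 187 186 187 186 186
  185 184 186 181 168 174 181 190 189 190 186 169]
 [189 188 189 182 172 165 172 176 179 177 178 176 178 179 179 176 177 178
  178 176 178 175 165 172 183 190 188 189 188 171]
 [183 189 187 182 172 167 169 170 163 157 156 157 158 155 161 159 159 161
  161 167 170 167 167 177 184 190 188 187 188 172]
 [189 188 187 179 164 154 149 138 128 119 119 112 115 113 113 111 118 116
  121 130 138 147 153 168 182 188 189 188 188 168]
 [188 190 186 174 146 127 101  90  81  81  80  66  62  64  61  57  65  71
   78  80  88 106 116 141 169 185 187 188 186 172]
 [192 189 181 152 109  72  55  56  69  89  83  51  34  26  28  35  38  48
   38  40  54  68  64 101 149 178 189 189 187 168
[... 802 characters left out ...]
 27  33  22  31  28  32
   24  20  23  27  42  76 132 175 187 190 183 154]
 [185 189 182 168 135  90  64  49  46  37  35  42  34  32  30  34  42  35
   45  56  72  83  89 124 159 182 188 190 180 152]
 [189 188 184 179 161 139 117 110 113 105  96  95  81  82  71  74  80  87
  105 129 164 171 157 162 178 190 188 188 183 151]
 [187 188 189 184 172 157 152 161 166 160 158 149 147 136 136 136 137 149
  160 189 215 214 190 179 185 189 188 188 183 150]
 [188 188 185 182 174 163 159 170 180 184 181 178 180 179 175 178 178 180
  189 212 225 215 187 179 185 187 190 187 179 151]
 [188 190 185 183 173 164 164 174 182 188 188 187 191 186 188 188 187 191
  205 227 219 194 173 173 185 186 188 188 179 152]]
```

```bash
python3 - <<'E'
from h import *
import pickle;s,w=pickle.load(open("w1.pkl","rb"))
print(wz(w,s,363/1.5625,262/1.5625,.01))
print(rel((.652,.0052,.010),-2.7), )
E
```

```text
[0.6135 0.0062 0.01  ]
[ 0.002   0.0116  0.1896 -0.0808 -0.0265 -0.5175]
```

```bash
python3 steer.py '[[2,12,50,0,0,-0.5,0.45],[2,12,100,0,0,-0.5,0.45],[2,12,130,0,0,-0.5,0.45],[2,12,130,0,0,-0.5,0.45],[2,12,130,0,0,-0.5,0.45],[2,12,130,0,0,-0.5,0.45],[2,12,130,0,0,-0.5,0.45]]'; python3 - <<'E'
from h import *
print(rel((.652,.0052,.010),-2.7))
from rig import bot
s=bot.read_state();w=bot.capture("wrist")
import pickle;pickle.dump((s,w),open("w2.pkl","wb"))
cv2.imwrite("pics/w2.png",cv2.resize(w["color"][:,:,::-1],(800,600),interpolation=cv2.INTER_CUBIC))
E
```

```text
time_s: 2.35
position: [0.6541, 0.0067, 0.0733]
tcp_rot: [[0.044, 0.999, 0.005], [0.999, -0.044, -0.001], [-0.001, 0.005, -1.0]]
force: [-1.1, -0.5, 0.4]
opening: 0.454
grasp_force: 0.0
[-0.0016 -0.0023  0.0633  0.2784  0.0286  0.1694]
```

View pics/w2.png

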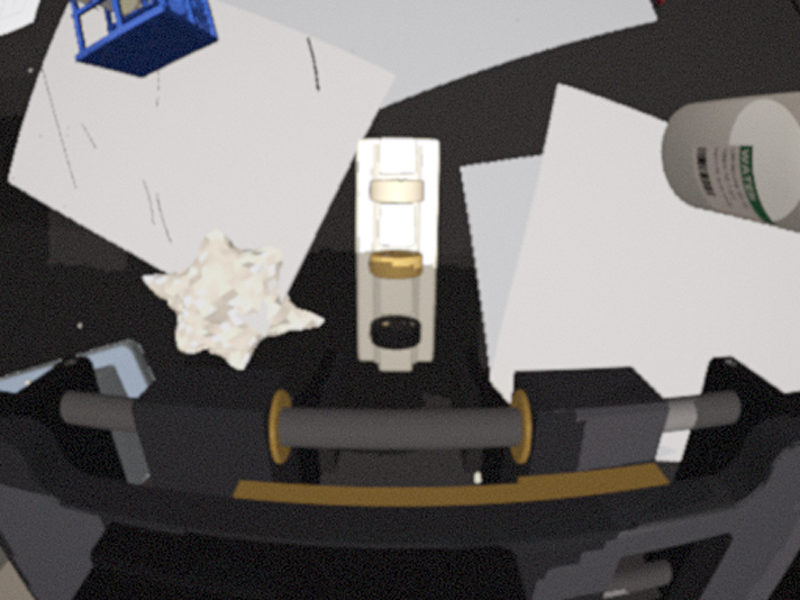

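The black mount spans x 371 to 421 around row 331, and the rack base spans (358,142), (440,141), (433,362) and (358,360). The tissue's tip at (322,321) is clear of the fingers.

```bash
python3 - <<'E'
from h import *
import pickle;s,w=pickle.load(open("w2.pkl","rb"))
f=lambda p:((p[0]+.5)/1.5625-.5,(p[1]+.5)/1.5625-.5)
c=np.array([wz(w,s,*f(p),.004) for p in((358,142),(440,141),(433,362),(358,360))]);print(c,c.mean(0),[np.linalg.norm(c[i]-c[i-1]) for i in range(4)])
for p in((371,328),(421,328),(396,320),(396,347)): print(wz(w,s,*f(p),.026))
for y in(-.005,0,.005): # projected top edge of the mount for hypotheses about its centre y
    print([wproj(w,s,(.652,.0052+y+dy,.0363))*1.5625 for dy in(-.005,.005)])
E
```

```text
[[ 0.637   0.0977  0.004 ]
 [ 0.6772  0.0964  0.004 ]
 [ 0.6704 -0.0206  0.004 ]
 [ 0.6295 -0.0175  0.004 ]] [0.6535 0.039  0.004 ] [np.float64(0.11540784500523678), np.float64(0.04026720562006326), np.float64(0.11714184204033062), np.float64(0.04108892250721356)]
[0.6396 0.009  0.026 ]
[0.6636 0.0079 0.026 ]
[0.6518 0.0125 0.026 ]
[ 0.6511 -0.0015  0.026 ]
[array([397.831 , 361.5661]), array([396.8378, 341.9552])]
[array([397.3382, 351.85  ]), array([396.3301, 331.886 ])]
[array([396.8378, 341.9552]), array([395.8155, 321.6474])]
```

```bash
python3 steer.py '[[-1,-2,20,0,0,0,0.45],[-1,-2,40,0,0,0,0.45],[-1,-2,55,0,0,0,0.45],[-1,-2,55,0,0,0,0.45],[-1,-2,55,0,0,0,0.45]]'; python3 -c "
from h import *
print(rel((.6517,.005,.010),-2.7))"
```

```text
time_s: 2.9
position: [0.6508, 0.0056, 0.016]
tcp_rot: [[0.045, 0.999, 0.001], [0.999, -0.045, -0.0], [-0.0, 0.001, -1.0]]
force: [-0.5, -0.0, 0.3]
opening: 0.447
grasp_force: 0.0
[-0.0005  0.0009  0.006   0.0343  0.0022  0.1368]
```

```bash
python3 steer.py '[[0,1,6,0,0,0,0.45],[0,1,6,0,0,0,0.45],[0,1,6,0,0,0,0.1],[0,1,6,0,0,0,0.1],[0,1,6,0,0,0,0.1],[0,1,6,0,0,0,0.1],[0,1,6,0,0,0,0.1],[0,1,6,0,0,0,0.1]]'
```

```text
time_s: 3.7
position: [0.652, 0.0055, 0.0099]
tcp_rot: [[0.045, 0.999, 0.001], [0.999, -0.045, -0.0], [-0.0, 0.001, -1.0]]
force: [1.2, -0.0, 1.9]
opening: 0.271
grasp_force: 30.0
```

```bash
python3 steer.py '[[0,0,-20,0,0,0,0.1],[0,0,-60,0,0,0,0.1],[0,0,-100,0,0,0,0.1],[-40,-20,-140,0,0,3,0.1],[-90,-40,-160,0,0,6,0.1],[-130,-60,-180,0,0,9,0.1],[-170,-80,-190,0,0,12,0.1],[-210,-100,-190,0,0,15,0.1],[-250,-120,-190,0,0,18.4,0.1],[-290,-130,-190,0,0,18.4,0.1],[-334,-143,-190,0,0,18.4,0.1],[-334,-143,-190,0,0,18.4,0.1],[-334,-143,-190,0,0,18.4,0.1],[-334,-143,-190,0,0,18.4,0.1],[-334,-143,-190,0,0,18.4,0.1],[-334,-143,-190,0,0,18.4,0.1]]'; python3 - <<'E'
from h import *
from rig import bot
s=bot.read_state();w=bot.capture("wrist")
import pickle;pickle.dump((s,w),open("w3.pkl","wb"))
cv2.imwrite("pics/w3.png",cv2.resize(w["color"][:,:,::-1],(800,600),interpolation=cv2.INTER_CUBIC))
E
```

```text
time_s: 5.3
position: [0.494, -0.3201, 0.1995]
tcp_rot: [[0.356, 0.935, -0.0], [0.935, -0.356, 0.001], [0.0, -0.001, -1.0]]
force: [-0.3, -0.0, -1.0]
opening: 0.273
grasp_force: 30.0
```

View pics/w3.png

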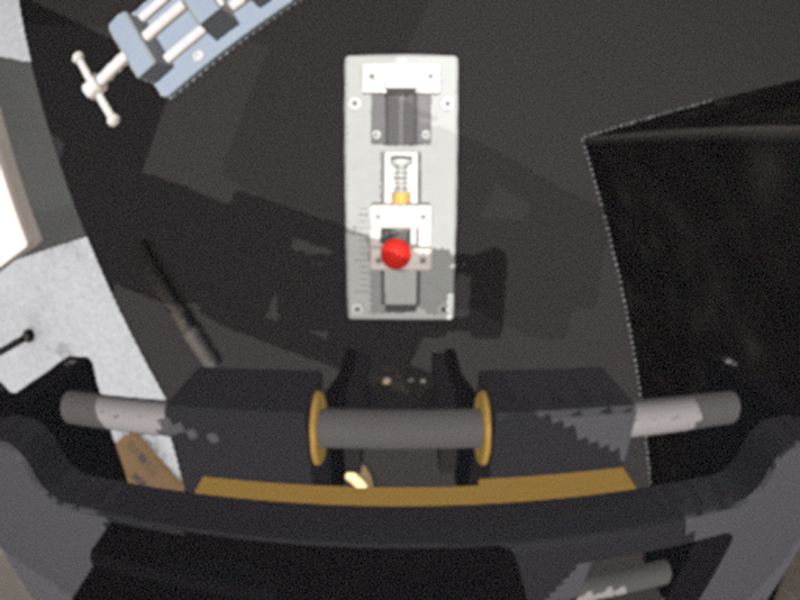

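The whole jig is in view, with base corners at (345,57), (457,56), (453,319) and (347,319). The fence foot spans (362..440, 64..93), the V cradle (371..431, 88..143) and the saddle (370..432, 205..269). The knob is at (396,254).

```bash
python3 - <<'E'
from h import *
import pickle;s,w=pickle.load(open("w3.pkl","rb"))
f=lambda p:((p[0]+.5)/1.5625-.5,(p[1]+.5)/1.5625-.5)
c=np.array([wz(w,s,*f(p),.013) for p in((345,57),(457,56),(453,319),(347,319))]);print(c,c.mean(0),[np.linalg.norm(c[i]-c[i-1]) for i in range(4)])
y=(c[0]+c[1]-c[2]-c[3])[:2];a=np.arctan2(y[1],y[0]);print(np.degrees(a))
o=c.mean(0);o[2]=0
Y=np.array([np.cos(a),np.sin(a),0]);X=np.array([Y[1],-Y[0],0])
def J(p,z):
    q=wz(w,s,*f(p),z)-o; return np.array([q@X,q@Y])*1e3
print("knob",J((396,254),.099),J((396,254),.102))
print("saddle",[J(p,.044) for p in((370,206),(431,206),(370,269),(431,269))])
print("cradle",[J(p,.021) for p in((371,143),(431,143),(388,90),(415,90),(388,143),(415,143))])
print("fence top edge",[J(p,.045) for p in((384,64),(417,64),(384,90),(417,90))])
print("foot",[J(p,.021) for p in((362,93),(440,93))])
print("rail",[J(p,.021) for p in((384,309),(418,309),(384,152),(418,152))])
print("o",o)
im=cv2.resize(w["color"][20:210,210:300,::-1],None,fx=3.15,fy=3.15*1,interpolation=cv2.INTER_CUBIC)
cv2.imwrite("pics/w3c.png",cv2.resize(w["color"][22:210,212:302,::-1],None,fx=6,fy=3.15,interpolation=cv2.INTER_CUBIC))
E
```

```text
[[ 0.5126 -0.1548  0.013 ]
 [ 0.5904 -0.1835  0.013 ]
 [ 0.5177 -0.3747  0.013 ]
 [ 0.4385 -0.3446  0.013 ]] [ 0.5148 -0.2644  0.013 ] [np.float64(0.20377044279256057), np.float64(0.08291032621997012), np.float64(0.20461327542214672), np.float64(0.08467493422502798)]
68.93098937435381
knob [ -2.5479 -32.4655] [ -2.5233 -31.8715]
saddle [array([-20.8458,  -9.757 ]), array([20.8594, -9.5964]), array([-21.2645, -54.1359]), array([ 21.6249, -53.9735])]
cradle [array([-21.4322,  34.5145]), array([21.8757, 34.6946]), array([-9.2655, 73.7885]), array([10.1319, 73.8783]), array([-9.1532, 34.4382]), array([10.3148, 34.5238])]
fence top edge [array([-11.3964,  88.3682]), array([10.6772, 88.4567]), array([-11.3143,  69.9895]), array([10.7279, 70.0772])]
foot [array([-27.9887,  71.7647]), array([28.1584, 72.0059])]
rail [array([-12.3898, -91.1137]), array([ 13.8575, -91.0159]), array([-12.032 ,  27.8308]), array([12.5233, 27.9323])]
o [ 0.5148 -0.2644  0.    ]
```

View pics/w3c.png

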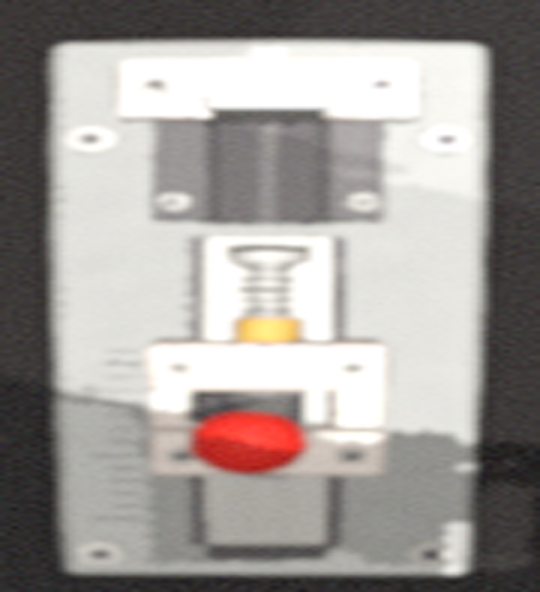

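The enlarged view matches the jig's sizes if the base centre lies at jig y ≈ +13 mm. The saddle's dark slot is under the knob. Next I'll check the lever's lean from the scene camera and work out the placing move.

```bash
cat >> h.py <<'E'
a_=np.radians(68.93); JY=np.array([np.cos(a_),np.sin(a_),0]);JX=np.array([JY[1],-JY[0],0]);JO=np.array([.5150,-.2648,0])-.013*JY
def jig(x,y,z): return JO+JX*x+JY*y+np.array([0,0,z])
def tojig(p): q=np.asarray(p)-JO; return np.array([q@JX,q@JY,q[2]])*1e3
E
python3 - <<'E'
from h import *
S=lambda p:((p[0]-440+.5)/5-.5+237,(p[1]-250+.5)/5-.5+178)
U=lambda q:((q[0]-237+.5)*5-.5+440,(q[1]-178+.5)*5-.5+250)
print("arm foot",tojig(atz("s",*S((607,405)),.046)),"knob",tojig(atz("s",*S((604,337)),.1)))
for px in(0,-.0188,-.01):
  print(px,"pivot",U(proj("s",jig(px,-.0197,.035))),"sad-top",U(proj("s",jig(px,-.0197,.046))))
from rig import bot
s=bot.read_state();print(tojig(s["position"]))
print(rel(jig(0,.063,.06),-21.07,s))
E
```

```text
arm foot [  3.6798 -18.534   46.    ] knob [  1.2035 -15.8015 100.    ]
0 pivot (np.float64(601.6516179041322), np.float64(420.8949178893611)) sad-top (np.float64(602.1658746489261), np.float64(407.8335272465091))
-0.0188 pivot (np.float64(573.0102737800535), np.float64(429.0100638068385)) sad-top (np.float64(573.376626384187), np.float64(415.93987434766973))
-0.01 pivot (np.float64(586.4446599220053), np.float64(425.2036082375268)) sad-top (np.float64(586.8805338082991), np.float64(412.13750480348574))
[  0.4781 -46.3851 199.5636]
[ 0.1094 -0.      0.1396 -0.0152 -0.0068  0.2298]
```

Converted, 0.109 m is 109, 0.06 m is 60.

```bash
python3 steer.py '[[40,0,0,0,0,0.1,0.1],[80,0,0,0,0,0.2,0.1],[109,0,20,0,0,0.2,0.1],[109,0,60,0,0,0.2,0.1],[109,0,100,0,0,0.2,0.1],[109,0,140,0,0,0.2,0.1],[109,0,140,0,0,0.2,0.1],[109,0,140,0,0,0.2,0.1],[109,0,140,0,0,0.2,0.1]]'; python3 -c "
from h import *
print(rel(jig(0,.063,.0165),-21.07))"
```

```text
time_s: 6.25
position: [0.5342, -0.2207, 0.0617]
tcp_rot: [[0.361, 0.933, 0.003], [0.933, -0.361, -0.002], [-0.001, 0.004, -1.0]]
force: [0.3, -0.5, -0.4]
opening: 0.272
grasp_force: 30.0
[ 0.0019 -0.0022  0.0451  0.2317  0.0492 -0.0687]
```

```bash
python3 steer.py '[[1,-1,10,0,0,0,0.1],[1,-1,20,0,0,0,0.1],[1,-1,30,0,0,0,0.1],[1,-1,35,0,0,0,0.1],[1,-1,35,0,0,0,0.1],[1,-1,35,0,0,0,0.1]]'; python3 -c "
from h import *
print(rel(jig(0,.063,.0165),-21.07))"
```

```text
time_s: 6.85
position: [0.532, -0.2186, 0.0243]
tcp_rot: [[0.361, 0.933, -0.0], [0.933, -0.361, 0.0], [0.0, -0.0, -1.0]]
force: [0.3, -0.9, 0.0]
opening: 0.274
grasp_force: 30.0
[ 0.0008  0.0008  0.0078 -0.0235 -0.0052 -0.0934]
```

Converted, 0.0075 m is 7.5, 0.006 m is 6.

```bash
python3 steer.py '[[1,0.8,4,0,0,0,0.1],[1,0.8,6,0,0,0,0.1],[1,0.8,6,0,0,0,0.1],[1,0.8,7.5,0,0,0,0.1],[1,0.8,7.5,0,0,0,0.1],[1,0.8,7.5,0,0,0,0.1]]'; python3 -c "
from h import *
print(rel(jig(0,.063,.0165),-21.07))
from rig import bot;print(bot.read_state()['force'])"
```

```text
time_s: 7.45
position: [0.5332, -0.218, 0.0171]
tcp_rot: [[0.361, 0.933, 0.0], [0.933, -0.361, -0.0], [0.0, 0.0, -1.0]]
force: [0.8, 0.0, -0.8]
opening: 0.269
grasp_force: 30.1
[-0.0003 -0.0002  0.0006  0.0101 -0.0001 -0.0892]
[ 0.7994  0.027  -0.8063]
```

Converted, 0.001 m is 1, 0.0015 m is 1.5.

```bash
python3 steer.py '[[0,0,1,0,0,0,0.1],[0,0,1.5,0,0,0,0.1],[0,0,1.5,0,0,0,0.1]]'
```

```text
time_s: 7.75
position: [0.5333, -0.218, 0.016]
tcp_rot: [[0.361, 0.933, 0.0], [0.933, -0.361, -0.0], [-0.0, 0.0, -1.0]]
force: [0.2, 0.6, 3.3]
opening: 0.271
grasp_force: 30.7
```

Converted, -0.06 m is -60, -0.02 m is -20.

```bash
python3 steer.py '[[0,0,1,0,0,0,0.45],[0,0,1,0,0,0,0.45],[0,0,1,0,0,0,0.45],[0,0,1,0,0,0,0.45],[0,0,-20,0,0,0,0.45],[0,0,-60,0,0,0,0.45],[-50,0,-100,0,0,0,0.45],[-100,0,-140,0,0,0,0.45],[-120,0,-180,0,0,0,0.45],[-120,0,-180,0,0,0,0.45],[-120,0,-180,0,0,0,0.45],[-120,0,-180,0,0,0,0.45],[-120,0,-180,0,0,0,0.45]]'; python3 - <<'E'
from h import *
from rig import bot
s=bot.read_state();w=bot.capture("wrist");print(s["joint_positions"],tojig(s["position"]))
import pickle;pickle.dump((s,w),open("w4.pkl","wb"))
cv2.imwrite("pics/w4.png",cv2.resize(w["color"][10:220,200:312,::-1],None,fx=4,fy=2.85,interpolation=cv2.INTER_CUBIC))
E
```

```text
time_s: 9.05
position: [0.489, -0.3278, 0.1936]
tcp_rot: [[0.36, 0.933, -0.003], [0.933, -0.36, 0.003], [0.002, -0.004, -1.0]]
force: [0.7, -0.0, -0.1]
opening: 0.45
grasp_force: 0.0
[-44.7088  29.4985  88.9594   0.0201  61.8063 -23.6134] [ -1.6073 -55.0877 193.5546]
```

View pics/w4.png

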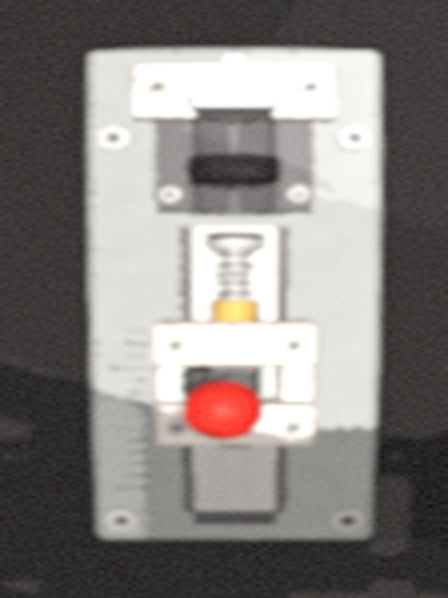

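The mount stands upright across the V at crop (233,169), with the knob at crop (223,410). Next I'll plan the knob approach, with the tool y axis along the rail.

```bash
python3 - <<'E'
from h import *
import pickle;s,w=pickle.load(open("w4.pkl","rb"))
k=wz(w,s,200+223.5/4-.5,10+410.5/2.85-.5,.1);print("knob",tojig(k))
m=wz(w,s,200+233.5/4-.5,10+160/2.85-.5,.042);print("mount top",tojig(m))
from rig import bot
s=bot.read_state()
print(rel(jig(-.001,-.0197,.15),68.93,s)); print(rel(jig(-.001,-.0197,.082),68.93,s))
E
```

```text
knob [ -3.0781 -18.6643 100.    ]
mount top [-0.6927 65.3308 42.    ]
[  0.0352   0.0006   0.0436  -0.0908  -0.2774 -90.0164]
[  0.0351   0.0009   0.1116  -0.0908  -0.2774 -90.0164]
```

```bash
python3 steer.py '[[10,-1,0,0,0,-8,0.45],[20,-1,0,0,0,-16,0.45],[30,-1,0,0,0,-24,0.45],[35,-1,0,0,0,-32,0.45],[35,-1,0,0,0,-40,0.45],[35,-1,0,0,0,-48,0.45],[35,-1,0,0,0,-56,0.45],[35,-1,0,0,0,-64,0.45],[35,-1,0,0,0,-72,0.45],[35,-1,0,0,0,-80,0.45],[35,-1,0,0,0,-88,0.45],[35,-1,20,0,0,-90,0.45],[35,-1,40,0,0,-90,0.45],[35,-1,40,0,0,-90,0.45],[35,-1,40,0,0,-90,0.45],[35,-1,40,0,0,-90,0.45]]'; python3 - <<'E'
from h import *
from rig import bot
s=bot.read_state();print(tojig(s["position"]),s["joint_positions"])
print(rel(jig(-.0025,-.0192,.082),68.93,s))
E
```

```text
time_s: 10.7
position: [0.5021, -0.2967, 0.1559]
tcp_rot: [[-0.933, 0.36, 0.0], [0.36, 0.933, -0.0], [-0.001, -0.0, -1.0]]
force: [-0.1, 0.5, -0.2]
opening: 0.447
grasp_force: 0.0
[ -0.6008 -21.4362 155.8822] [ -41.5562   31.8213   91.9265    0.0018   56.2187 -110.4379]
[ 0.0019  0.0022  0.0739 -0.0103  0.0319 -0.0493]
```

Converted, 0.074 m is 74, 0.06 m is 60.

```bash
python3 steer.py '[[2,2,30,0,0,0,0.45],[2,2,60,0,0,0,0.45],[2,2,74,0,0,0,0.45],[2,2,74,0,0,0,0.45],[2,2,74,0,0,0,0.45],[2,2,74,0,0,0,0.1],[2,2,74,0,0,0,0.1],[2,2,74,0,0,0,0.1],[2,2,74,0,0,0,0.1],[2,2,74,0,0,0,0.1]]'; python3 - <<'E'
from h import *
from rig import bot
s=bot.read_state();print(tojig(s["position"]),s["force"]@np.c_[JX,JY])
E
```

```text
time_s: 11.7
position: [0.5008, -0.2946, 0.0823]
tcp_rot: [[-0.933, 0.361, 0.001], [0.361, 0.933, -0.001], [-0.001, -0.0, -1.0]]
force: [-0.7, 0.8, 4.7]
opening: 0.184
grasp_force: 30.0
[ -2.5631 -19.9123  82.2606] [-0.9206  0.5186]
```

The rows are not in the units I measure in: shifts go in mm. I convert before sending: 0.033 m is 33, 0.03 m is 30.

```bash
python3 steer.py '[[0,5,0,0,0,0,0.1],[0,10,0,0,0,0,0.1],[0,15,0,0,0,0,0.1],[0,18,0,0,0,0,0.1],[0,21,0,0,0,0,0.1],[0,24,0,0,0,0,0.1],[0,27,0,0,0,0,0.1],[0,30,0,0,0,0,0.1],[0,33,0,0,0,0,0.1],[0,33,0,0,0,0,0.1],[0,33,0,0,0,0,0.1]]'; python3 - <<'E'
from h import *
from rig import bot
s=bot.read_state();print(tojig(s["position"]),s["force"]@np.c_[JX,JY],s["moment"])
E
```

```text
time_s: 12.8
position: [0.513, -0.2631, 0.0822]
tcp_rot: [[-0.933, 0.361, 0.001], [0.361, 0.933, -0.0], [-0.001, 0.0, -1.0]]
force: [-0.2, 1.0, 5.5]
opening: 0.18
grasp_force: 30.0
[-2.4886 13.8614 82.2177] [-0.5764  0.8341] [ 0.1111 -0.0155 -0.0042]
```

```bash
cat > fm.py <<'E'
from h import *
from rig import bot
F=[];P=[]
for i in range(5):
    bot.capture("wrist");s=bot.read_state();F.append(s["force"]);P.append(tojig(s["position"]))
F=np.array(F);print("pos",np.mean(P,0),"Fx,Fy",(F@np.c_[JX,JY]).mean(0),"sd",(F@JY).std(),"Fz",F[:,2].mean(),s["time_s"],s["opening"])
E
python3 fm.py; python3 steer.py '[[0,1,0,0,0,0,0.1],[0,2,0,0,0,0,0.1],[0,2,0,0,0,0,0.1],[0,2,0,0,0,0,0.1]]' >/dev/null; python3 fm.py;  python3 steer.py '[[0,1,0,0,0,0,0.1],[0,1,0,0,0,0,0.1],[0,1,0,0,0,0,0.1]]' >/dev/null; python3 fm.py
```

```text
pos [-2.491  13.8449 82.2266] Fx,Fy [-0.2715  0.5033] sd 0.47465483254215834 Fz 6.217748044781492 13.05 0.18410741412226195
pos [-2.4596 15.4669 82.237 ] Fx,Fy [-0.3724 -0.3468] sd 0.6862602705994932 Fz 5.2905768427829925 13.7 0.1850765284766415
pos [-2.4696 16.4191 82.2289] Fx,Fy [-0.0647 -0.736 ] sd 0.4207842459663744 Fz 5.449297465204187 14.25 0.18504844130949155
```

Converted, 0.001 m is 1.

```bash
python3 steer.py '[[0,1,0,0,0,0,0.1],[0,1,0,0,0,0,0.1],[0,1,0,0,0,0,0.1]]' >/dev/null; python3 fm.py;  python3 steer.py '[[0,1,0,0,0,0,0.1],[0,1,0,0,0,0,0.1],[0,1,0,0,0,0,0.1]]' >/dev/null; python3 fm.py
```

```text
pos [-2.4654 17.4047 82.2329] Fx,Fy [-0.5375 -0.6818] sd 0.2811371378420737 Fz 5.814973078050643 14.8 0.18166655497751655
pos [-2.4713 18.4053 82.2208] Fx,Fy [-0.1431 -0.7291] sd 0.4311247196192696 Fz 5.672054908470637 15.35 0.1855949937337665
```

Converted, 0.001 m is 1.

```bash
python3 steer.py '[[0,1,0,0,0,0,0.1],[0,1,0,0,0,0,0.1],[0,1,0,0,0,0,0.1]]' >/dev/null; python3 fm.py;  python3 steer.py '[[0,0.5,0,0,0,0,0.1],[0,0.5,0,0,0,0,0.1],[0,0.5,0,0,0,0,0.1]]' >/dev/null; python3 fm.py
```

```text
pos [-2.4739 19.4094 82.2362] Fx,Fy [-0.3528 -0.8056] sd 0.36441337205301194 Fz 5.477606224085378 15.9 0.18243478051949696
pos [-2.4638 19.8556 82.2323] Fx,Fy [-1.0599 -0.9069] sd 0.46047319929346325 Fz 5.284659017196608 16.45 0.1790777625846321
```

Converted, 0.001 m is 1.

```bash
python3 steer.py '[[0,1,0,0,0,0,0.1],[0,1,0,0,0,0,0.1],[0,1,0,0,0,0,0.1]]' >/dev/null; python3 fm.py;  python3 steer.py '[[0,0.7,0,0,0,0,0.1],[0,0.7,0,0,0,0,0.1],[0,0.7,0,0,0,0,0.1]]' >/dev/null; python3 fm.py
```

```text
pos [-2.4561 20.62   82.2288] Fx,Fy [-0.5041 -1.7042] sd 0.5995860973223892 Fz 5.445576435123759 17.0 0.182515806380273
pos [-2.4349 20.9926 82.2312] Fx,Fy [-0.1604 -2.2342] sd 0.25850832990735845 Fz 5.462700580588482 17.55 0.18497087826013772
```

```bash
python3 steer.py '[[0,1,0,0,0,0,0.1],[0,1,0,0,0,0,0.1],[0,1,0,0,0,0,0.1]]' >/dev/null; python3 fm.py;  python3 steer.py '[[0,1,0,0,0,0,0.1],[0,1,0,0,0,0,0.1],[0,1,0,0,0,0,0.1]]' >/dev/null; python3 fm.py
```

```text
pos [-2.348 21.578 82.246] Fx,Fy [-0.9607 -3.9049] sd 0.41594252466198134 Fz 4.896633030234617 18.1 0.18509720758421488
pos [-2.2147 22.1795 82.2495] Fx,Fy [-1.1318 -4.6093] sd 0.22611020385774117 Fz 4.986042423298056 18.65 0.18517733915396759
```

Converted, 0.001 m is 1.

```bash
python3 steer.py '[[0,1,0,0,0,0,0.1],[0,1,0,0,0,0,0.1],[0,1,0,0,0,0,0.1]]' >/dev/null; python3 fm.py;  python3 steer.py '[[0,0.3,0,0,0,0,0.1],[0,0.3,0,0,0,0,0.1],[0,0.3,0,0,0,0,0.1]]' >/dev/null; python3 fm.py
```

```text
pos [-2.0696 22.7487 82.2623] Fx,Fy [-0.6126 -6.1053] sd 0.22217042588925265 Fz 5.019051053162973 19.2 0.17941961629013783
pos [-2.0145 22.8215 82.2564] Fx,Fy [-0.9835 -6.6598] sd 0.6036555011889546 Fz 4.659987565351665 19.75 0.18609306988274285
```

Converted, 0.0291 m is 29.1, 0.0248 m is 24.8.

```bash
python3 steer.py '[[5,0,0.4,0,0,0,0.1],[10.6,0,1.3,0,0,0,0.1],[15.5,0,2.5,0,0,0,0.1],[20.1,0,4,0,0,0,0.1],[24.8,0,6,0,0,0,0.1],[29.1,0,8.1,0,0,0,0.1],[29.1,0,8.1,0,0,0,0.1]]' ; python3 fm.py
```

```text
time_s: 20.45
position: [0.4903, -0.2447, 0.0742]
tcp_rot: [[-0.933, 0.36, 0.003], [0.36, 0.933, -0.005], [-0.005, -0.004, -1.0]]
force: [-2.4, -6.5, 3.2]
opening: 0.179
grasp_force: 30.2
pos [-30.2208  22.8488  74.2181] Fx,Fy [ 0.2507 -6.4941] sd 0.27717063836778527 Fz 4.162394835522173 20.7 0.17738383481852568
```

Converted, 0.028 m is 28, 0.0272 m is 27.2.

```bash
python3 steer.py '[[4.2,0,2.5,0,0,0,0.1],[8.3,0,5.4,0,0,0,0.1],[12,0,8.5,0,0,0,0.1],[15.7,0,11.9,0,0,0,0.1],[19,0,15.5,0,0,0,0.1],[22.1,0,19.5,0,0,0,0.1],[24.7,0,23.7,0,0,0,0.1],[27.2,0,28,0,0,0,0.1],[27.2,0,28,0,0,0,0.1]]' ; python3 fm.py
```

```text
time_s: 21.6
position: [0.4645, -0.2344, 0.046]
tcp_rot: [[-0.933, 0.36, 0.002], [0.36, 0.933, -0.004], [-0.003, -0.003, -1.0]]
force: [-3.7, -6.1, 4.6]
opening: 0.175
grasp_force: 29.4
pos [-57.9554  23.2434  46.117 ] Fx,Fy [-1.0718 -6.654 ] sd 0.6704972499334008 Fz 4.972881327370926 21.85 0.1737076118251951
```

```bash
python3 steer.py '[[1.4,0,3,0,0,0,0.1],[2.7,0,6,0,0,0,0.1],[3.6,0,8.5,0,0,0,0.1],[4.4,0,11,0,0,0,0.1],[5,0,13.2,0,0,0,0.1],[5.6,0,15.4,0,0,0,0.1],[5.6,0,15.4,0,0,0,0.1],[5.6,0,15.4,0,0,0,0.1]]' ; python3 fm.py
```

```text
time_s: 22.65
position: [0.458, -0.2317, 0.0303]
tcp_rot: [[-0.933, 0.36, -0.001], [0.36, 0.933, -0.002], [0.0, -0.002, -1.0]]
force: [-6.8, -8.0, 4.2]
opening: 0.162
grasp_force: 31.0
pos [-65.12    23.3571  30.273 ] Fx,Fy [-3.2994 -8.9584] sd 0.6309862249733633 Fz 3.869976593561622 22.9 0.1648351890538561
```

Converted, 0.003 m is 3, 0.0015 m is 1.5.

```bash
python3 steer.py '[[0.3,0,1.5,0,0,0,0.1],[0.6,0,3,0,0,0,0.1],[0.6,0,3,0,0,0,0.1],[0.6,0,3,0,0,0,0.1]]' ; python3 fm.py; python3 - <<'E'
from h import *
from rig import bot
a=bot.capture("scene");w=bot.capture("wrist");b=bot.capture("top")
im=np.zeros((600,800,3),np.uint8)
def put(x,y,i): im[y:y+i.shape[0],x:x+i.shape[1]]=i
put(0,0,cv2.resize(a["color"][165:245,225:305,::-1],(400,400),interpolation=cv2.INTER_CUBIC))
put(400,0,cv2.resize(b["color"][150:214,215:295,::-1],(400,320),interpolation=cv2.INTER_CUBIC))
put(400,320,cv2.resize(w["color"][150:290,160:350,::-1],(380,280),interpolation=cv2.INTER_CUBIC))
cv2.imwrite("pics/m.png",im)
E
```

```text
time_s: 23.3
position: [0.4571, -0.2314, 0.0278]
tcp_rot: [[-0.933, 0.36, -0.001], [0.36, 0.933, -0.002], [0.001, -0.002, -1.0]]
force: [-7.2, -6.5, 9.7]
opening: 0.164
grasp_force: 30.9
pos [-66.055   23.3956  27.8236] Fx,Fy [-4.5911 -9.1392] sd 0.06242740969518157 Fz 9.361193649345978 23.55 0.16886260863001423
```

View pics/m.png

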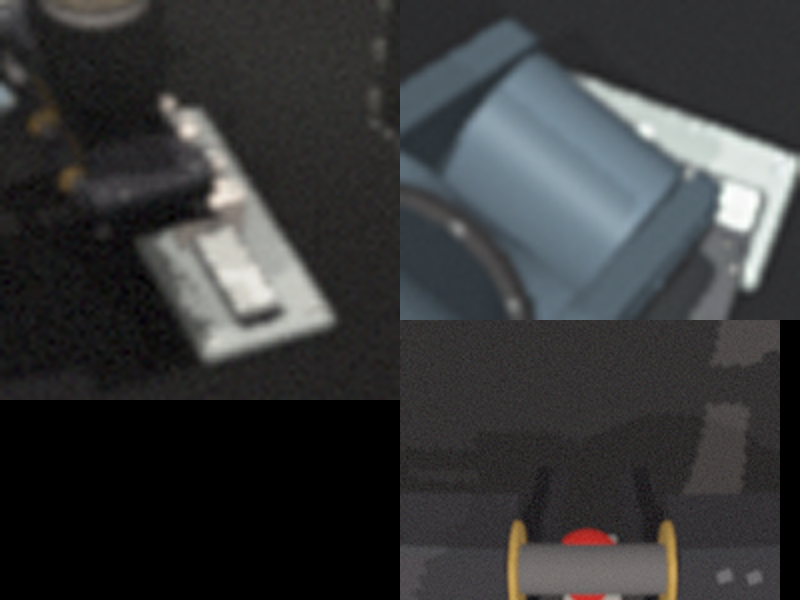

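The wrist crop shows the red knob still between the fingers at (588,545), while the scene crop is mostly hidden by the gripper. I'll press a little further to feel for the end stop.

```bash
python3 steer.py '[[0,0,1,0,0,0,0.1],[0,0,2,0,0,0,0.1],[0,0,2,0,0,0,0.1],[0,0,2,0,0,0,0.1]]' ; python3 fm.py; python3 - <<'E'
from h import *
from rig import bot
s=bot.read_state();w=bot.capture("wrist")
c=w["color"].astype(int);m=(c[:,:,0]>90)&(c[:,:,0]>2*c[:,:,1]);m[:200]=0
v,u=np.nonzero(m);print(len(u),u.min(),u.max(),v.min(),v.max())
for t in(1.2,1.4,1.5,1.6):
    ph=t-.25;p=jig(-.066*np.sin(ph),.0232,.0365+.066*np.cos(ph));cs=[wproj(w,s,p+.009*np.array(e)) for e in(JX,-JX,JY,-JY,(0,0,1.),(0,0,-1.))]
    print(t,p[2],wproj(w,s,p),np.min(cs,0),np.max(cs,0))
E
```

```text
time_s: 24.1
position: [0.4565, -0.231, 0.0254]
tcp_rot: [[-0.933, 0.359, -0.003], [0.359, 0.933, -0.001], [0.002, -0.002, -1.0]]
force: [-8.5, -6.9, 7.0]
opening: 0.164
grasp_force: 30.4
pos [-66.7123  23.5038  25.4072] Fx,Fy [-5.5458 -9.5366] sd 0.4571896950344567 Fz 6.830052401633009 24.35 0.16378395646669208
234 241 266 254 291
1.2 0.07489108390461632 [255.9047 309.5257] [237.1656 294.8359] [274.6496 323.1142]
1.4 0.06346017109835439 [255.9661 285.3318] [238.0404 270.3257] [273.8967 299.3578]
1.5 0.05731127591808773 [255.9966 274.8678] [238.5683 259.9187] [273.4295 288.911 ]
1.6 0.050954441348140735 [256.0263 265.7158] [239.1304 250.9402] [272.9263 279.6613]
```

```bash
python3 steer.py '[[0,0,0,0,0,0,0.45],[0,0,0,0,0,0,0.45],[0,0,0,0,0,0,0.45],[0,0,0,0,0,0,0.45],[0,0,-30,0,0,0,0.45],[0,0,-60,0,0,0,0.45],[0,0,-90,0,0,0,0.45],[0,0,-120,0,0,0,0],[0,0,-140,0,0,0,0],[0,0,-140,0,0,0,0],[0,0,-140,0,0,0,0],[0,0,-140,0,0,0,0]]' ; python3 fm.py; python3 - <<'E'
from h import *
from rig import bot
s=bot.read_state();w=bot.capture("wrist")
import pickle;pickle.dump((s,w),open("w5.pkl","wb"))
c=w["color"].astype(int);m=(c[:,:,0]>90)&(c[:,:,0]>2*c[:,:,1])
m=m.astype(np.uint8);n,_,st,ce=cv2.connectedComponentsWithStats(m)
for i in range(1,n):
    if st[i,4]>30: print(st[i],ce[i],tojig(wz(w,s,*ce[i],.05)))
for t in(1.2,1.4,1.5,1.6):
    ph=t-.25;p=jig(-.066*np.sin(ph),.0225,.0365+.066*np.cos(ph));print(t,wproj(w,s,p))
E
```

```text
time_s: 25.6
position: [0.4574, -0.2293, 0.1637]
tcp_rot: [[-0.933, 0.361, -0.002], [0.361, 0.933, 0.002], [0.003, 0.001, -1.0]]
force: [0.0, -0.8, 0.3]
opening: 0.08
grasp_force: 0.0
pos [-66.2236  25.1326 163.8154] Fx,Fy [0.1229 0.2797] sd 0.5968271383855324 Fz -0.4513300220463762 25.85 0.007840208049626684
[243 184  20  22 319] [252.5831 193.9248] [-60.558   21.2845  50.    ]
1.2 [253.6718 209.3378]
1.4 [253.7326 198.5038]
1.5 [253.7692 194.1021]
1.6 [253.8087 190.4192]
```

```bash
python3 steer.py '[[-3.5,-3.6,40,0,0,0,0],[-3.5,-3.6,80,0,0,0,0],[-3.5,-3.6,98,0,0,0,0],[-3.5,-3.6,98,0,0,0,0],[-3.5,-3.6,98,0,0,0,0],[-3.5,-3.6,98,0,0,0,0]]'; python3 fm.py; python3 steer.py '[[0,0,1,0,0,0,0],[0,0,2,0,0,0,0],[0,0,3,0,0,0,0],[0,0,4,0,0,0,0],[0,0,4,0,0,0,0]]';python3 fm.py
```

```text
time_s: 26.5
position: [0.4611, -0.2355, 0.0681]
tcp_rot: [[-0.933, 0.361, 0.002], [0.361, 0.933, -0.002], [-0.003, -0.001, -1.0]]
force: [0.4, 1.2, -0.3]
opening: 0.004
grasp_force: 0.0
pos [-61.082   21.0162  68.1987] Fx,Fy [0.0197 0.0182] sd 0.38513201242208206 Fz 0.22400123547646408 26.75 0.0025248219185814488
time_s: 27.25
position: [0.46, -0.2347, 0.0628]
tcp_rot: [[-0.933, 0.361, -0.0], [0.361, 0.933, 0.0], [0.0, 0.0, -1.0]]
force: [-0.4, -0.5, 0.1]
opening: 0.004
grasp_force: 0.0
pos [-62.0121  21.2563  62.9658] Fx,Fy [-0.0361 -0.2235] sd 0.644902034149238 Fz 0.47915456951033786 27.5 0.0032498561236374776
```

```bash
for i in 1 2; do python3 steer.py '[[0,0,1,0,0,0,0],[0,0,2,0,0,0,0],[0,0,2,0,0,0,0]]' >/dev/null;python3 fm.py; done; python3 steer.py '[[0,0,1,0,0,0,0],[0,0,1,0,0,0,0],[0,0,1,0,0,0,0]]'>/dev/null; python3 fm.py
```

```text
pos [-61.9844  21.2452  61.0172] Fx,Fy [ 0.2431 -0.0091] sd 0.21900290108418533 Fz -0.17008648554393435 28.05 0.009206872020671495
pos [-62.2969  21.2707  59.2666] Fx,Fy [-1.7229 -0.4921] sd 0.3248621383590834 Fz 4.932887361429875 28.6 0.0035749576653765908
pos [-62.4942  21.2627  58.6112] Fx,Fy [-2.6903 -0.9231] sd 0.2784829955942312 Fz 8.692792802936083 29.15 0.001964834283282616
```

```bash
for i in 1 2; do python3 steer.py '[[0,0,1,0,0,0,0],[0,0,1.5,0,0,0,0],[0,0,1.5,0,0,0,0]]' >/dev/null;python3 fm.py; done
```

```text
pos [-62.7148  21.2404  57.8476] Fx,Fy [-4.717  -0.4977] sd 0.4753904989424448 Fz 15.368590508614243 29.7 0.005800375530222316
pos [-62.9429  21.2444  57.1015] Fx,Fy [-6.1899 -0.2837] sd 0.4778820369380823 Fz 21.46285098831041 30.25 0.005631668645336331
```

```bash
python3 steer.py '[[0,0,-10,0,0,0,0],[0,0,-40,0,0,0,0],[0,0,-80,0,0,0,0],[20,-50,-110,0,0,0,0],[20,-100,-130,0,0,0,0],[20,-150,-150,0,0,0,0],[20,-200,-150,0,0,0,0],[20,-200,-150,0,0,0,0],[20,-200,-150,0,0,0,0],[20,-200,-150,0,0,0,0]]'; python3 - <<'E'
from h import *
from rig import bot
s=bot.read_state();a=bot.capture("scene");w=bot.capture("wrist");b=bot.capture("top")
print(tojig(s["position"]))
im=np.zeros((600,800,3),np.uint8)
def put(x,y,i): im[y:y+i.shape[0],x:x+i.shape[1]]=i
put(0,0,cv2.resize(a["color"][165:245,225:305,::-1],(480,480),interpolation=cv2.INTER_CUBIC))
put(480,0,cv2.resize(b["color"][150:214,215:279,::-1],(320,320),interpolation=cv2.INTER_CUBIC))
put(480,320,cv2.resize(b["color"][110:280,120:400,::-1],(320,194),interpolation=cv2.INTER_AREA))
put(0,480,cv2.resize(a["color"][130:170,200:270,::-1],(210,120),interpolation=cv2.INTER_CUBIC))
cv2.imwrite("pics/f.png",im)
for n,i in(("t",b),("s",a)):
    c=i["color"].astype(int);m=((c[:,:,0]>90)&(c[:,:,0]>2*c[:,:,1])).astype(np.uint8);k,_,st,ce=cv2.connectedComponentsWithStats(m)
    for q in range(1,k):
        if st[q,4]>3 and 200<ce[q][0]<310 and 150<ce[q][1]<240: print(n,st[q,4],ce[q],tojig(atz(n,*ce[q],.05)))
E
```

```text
time_s: 31.25
position: [0.369, -0.4127, 0.2041]
tcp_rot: [[-0.932, 0.362, -0.001], [0.362, 0.932, 0.003], [0.002, 0.003, -1.0]]
force: [1.3, -0.2, -0.3]
opening: 0.007
grasp_force: 0.0
[ -83.0204 -177.4837  204.1115]
t 52 [247.75   200.0769] [-62.8321  19.8567  50.    ]
s 33 [244.9394 204.4242] [-61.2772  22.4172  50.    ]
```

View pics/f.png

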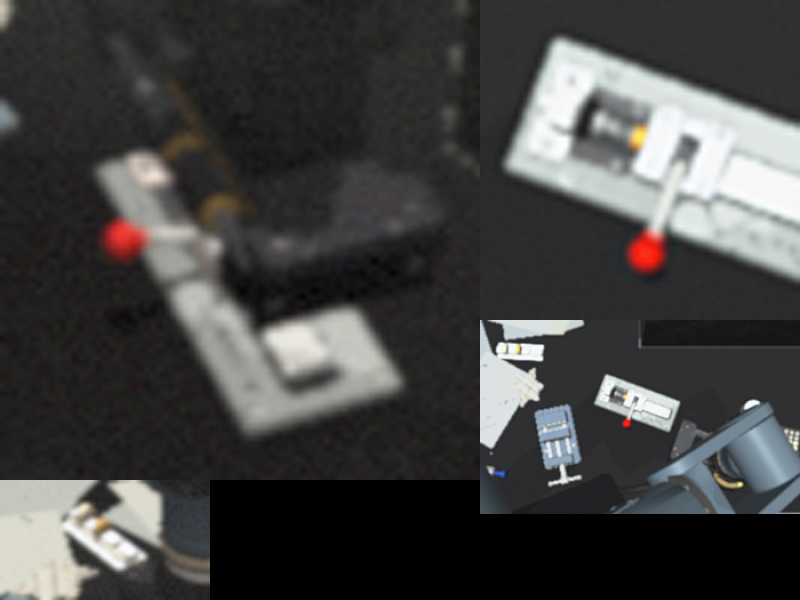

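The lever lies over to the front with the knob at x ≈ −62. The mount is in the cradle by the fence, and the rack still holds the other two mounts. To check compression I'll repeat the earlier wrist viewpoint and measure the saddle-to-fence gap with code.

```bash
python3 steer.py '[[-20,30,0,0,0,8,0],[-40,60,0,0,0,16,0],[-60,90,0,0,0,24,0],[-80,122,0,0,0,32,0],[-81,122,10,0,0,40,0],[-81,122,10,0,0,48,0],[-81,122,10,0,0,56,0],[-81,122,10,0,0,64,0],[-81,122,10,0,0,72,0],[-81,122,10,0,0,80,0],[-81,122,10,0,0,88,0],[-81,122,10,0,0,90,0],[-81,122,10,0,0,90,0],[-81,122,10,0,0,90,0],[-81,122,10,0,0,90,0],[-81,122,10,0,0,90,0]]'; python3 - <<'E'
from h import *
from rig import bot
import pickle
s=bot.read_state();w=bot.capture("wrist");pickle.dump((s,w),open("w6.pkl","wb"))
def rect(s,w,z):
    xs=np.arange(-30,30,.5);ys=np.arange(-90,100,.25)
    M=np.array([[wproj(w,s,jig(x/1e3,y/1e3,z)) for x in xs] for y in ys],np.float32)
    return cv2.remap(cv2.cvtColor(w["color"],cv2.COLOR_RGB2GRAY),M,None,cv2.INTER_CUBIC).astype(float)
ys=np.arange(-90,100,.25)
for f in("w3","w4","w6"):
    s_,w_=pickle.load(open(f+".pkl","rb"));print(f,tojig(s_["position"]))
    for nm,z,x0,x1,lo,hi in(("saddle",.044,12,19,-10,60),("foot",.021,15,24,60,98),("cradle",.021,-20,-13,25,60),("base",.013,-24,-15,85,100)):
        g=rect(s_,w_,z)[:,int((x0+30)*2):int((x1+30)*2)].mean(1);d_=np.gradient(cv2.GaussianBlur(g[:,None],(1,9),0)[:,0])
        k=(ys>lo)&(ys<hi);i=np.argsort(-abs(d_*k));best=[]
        for j in i:
            if all(abs(ys[j]-b[0])>2 for b in best): best.append((float(ys[j]),round(float(d_[j]),1)))
            if len(best)==4: break
        print(nm,sorted(best))
E
```

```text
time_s: 33.0
position: [0.489, -0.3293, 0.195]
tcp_rot: [[0.36, 0.933, -0.0], [0.933, -0.36, 0.0], [0.0, -0.0, -1.0]]
force: [-0.6, -0.3, 0.2]
opening: 0.008
grasp_force: 0.0
w3 [  0.33   -46.1682 199.4987]
saddle [(4.75, -11.2), (46.0, -8.1), (50.0, 5.6), (56.0, -6.1)]
foot [(66.0, -1.3), (82.75, -1.6), (85.0, 10.1), (97.0, -2.3)]
cradle [(41.25, 1.5), (47.25, -8.0), (51.0, 5.3), (57.5, -6.3)]
base [(86.5, 11.6), (88.75, 0.1), (95.5, -0.2), (97.75, -2.8)]
w4 [ -1.6073 -55.0877 193.5546]
saddle [(4.75, -8.2), (45.25, -9.1), (49.5, 6.1), (55.5, -6.4)]
foot [(64.5, 1.1), (82.75, -3.0), (85.0, 10.9), (97.0, -2.4)]
cradle [(41.5, 1.9), (47.0, -9.3), (51.25, 5.9), (57.5, -6.4)]
base [(86.75, 12.7), (89.0, 0.0), (96.5, -0.2), (98.75, -3.0)]
w6 [ -1.1176 -56.5014 195.0105]
saddle [(-3.25, 7.2), (45.5, -8.4), (49.5, 7.0), (55.25, -6.6)]
foot [(63.75, 0.9), (82.75, -1.9), (85.25, 10.7), (96.5, -2.7)]
cradle [(28.0, 4.5), (47.25, -8.0), (51.5, 6.9), (57.25, -6.0)]
base [(86.75, 12.4), (89.0, 0.3), (96.25, -1.2), (98.5, -2.7)]
```

```bash
python3 - <<'E'
from h import *
import pickle
ys=np.arange(-70,70,.25)
R={}
for f in("w3","w4","w6"):
    s,w=pickle.load(open(f+".pkl","rb"));g0=cv2.cvtColor(w["color"],cv2.COLOR_RGB2GRAY)
    for x0,x1 in((10,20),(-20,-14)):
        xs=np.arange(x0,x1,.5)
        M=np.array([[wproj(w,s,jig(x/1e3,y/1e3,.044)) for x in xs] for y in ys],np.float32)
        g=cv2.remap(g0,M,None,cv2.INTER_CUBIC).astype(float).mean(1)
        print(f,x0,[(float(y),int(v)) for y,v in zip(ys[::8],g[::8]) if (-60<y<60)])
        R[f,x0]=g
E
```

```text
w3 10 [(-58.0, 132), (-56.0, 131), (-54.0, 132), (-52.0, 133), (-50.0, 132), (-48.0, 132), (-46.0, 134), (-44.0, 133), (-42.0, 144), (-40.0, 185), (-38.0, 194), (-36.0, 176), (-34.0, 165), (-32.0, 182), (-30.0, 215), (-28.0, 252), (-26.0, 239), (-24.0, 225), (-22.0, 244), (-20.0, 245), (-18.0, 246), (-16.0, 246), (-14.0, 246), (-12.0, 249), (-10.0, 254), (-8.0, 255), (-6.0, 254), (-4.0, 240), (-2.0, 252), (0.0, 255), (2.0, 255), (4.0, 244), (6.0, 185), (8.0, 217), (10.0, 217), (12.0, 216), (14.0, 216), (16.0, 214), (18.0, 214), (20.0, 214), (22.0, 214), (24.0, 215), (26.0, 215), (28.0, 215), (30.0, 218), (32.0, 218), (34.0, 218), (36.0, 217), (38.0, 217), (40.0, 219), (42.0, 226), (44.0, 227), (46.0, 189), (48.0, 148), (50.0, 170), (52.0, 193), (54.0, 191), (56.0, 175), (58.0, 153)]
w3 -20 [(-58.0, 140), (-56.0, 140), (-54.0, 137), (-52.0, 138), (-50.0, 138), (-48.0, 140), (-46.0, 139), (-44.0, 138), (-42.0, 145), (-40.0, 184), (-38.0, 190), (-36.0, 167), (-34.0, 150), (-32.0, 175), (-30.0, 189), (-28.0, 192), (-26.0, 174), (-24.0, 175), (-22.0, 189), (-20.0, 191), (-18.0, 243), (-16
[... 2966 characters left out ...]
46.0, 133), (-44.0, 132), (-42.0, 134), (-40.0, 132), (-38.0, 135), (-36.0, 133), (-34.0, 134), (-32.0, 134), (-30.0, 133), (-28.0, 150), (-26.0, 203), (-24.0, 217), (-22.0, 217), (-20.0, 217), (-18.0, 216), (-16.0, 215), (-14.0, 213), (-12.0, 216), (-10.0, 216), (-8.0, 218), (-6.0, 218), (-4.0, 209), (-2.0, 255), (0.0, 255), (2.0, 247), (4.0, 233), (6.0, 254), (8.0, 255), (10.0, 255), (12.0, 254), (14.0, 254), (16.0, 209), (18.0, 228), (20.0, 243), (22.0, 229), (24.0, 255), (26.0, 245), (28.0, 248), (30.0, 255), (32.0, 255), (34.0, 226), (36.0, 243), (38.0, 255), (40.0, 255), (42.0, 235), (44.0, 215), (46.0, 166), (48.0, 141), (50.0, 199), (52.0, 218), (54.0, 213), (56.0, 157), (58.0, 148)]
```

```bash
python3 - <<'E'
from h import *
import pickle
def prof(f,z,x0,x1,y0,y1,st=.25):
    s,w=pickle.load(open(f+".pkl","rb"));g0=cv2.cvtColor(w["color"],cv2.COLOR_RGB2GRAY)
    xs=np.arange(x0,x1,.5);ys=np.arange(y0,y1,st)
    M=np.array([[wproj(w,s,jig(x/1e3,y/1e3,z)) for x in xs] for y in ys],np.float32)
    return ys,cv2.remap(g0,M,None,cv2.INTER_CUBIC).astype(float).mean(1)
def dip(f,y0,y1,x0,x1):
    y,g=prof(f,.044,x0,x1,y0,y1,.1);q=np.clip(252-g,0,None);return (q*y).sum()/q.sum()
for x in((14,19),(-19,-14)): print("screws w3,w4 front",dip("w3",-7,-.5,*x),dip("w4",-7,-.5,*x),"w6 front",dip("w6",31.5,38,*x),"back",dip("w6",.3,7,*x))
for f,z,a,b in(("w4",.0378,0,50),("w3",.0378,0,50),("w6",.0423,38,90),("w4",.0423,50,90)):
    y,g=prof(f,z,-3,3,a,b,1);print(f,z,[(int(p),int(q)) for p,q in zip(y,g)])
E
```

```text
screws w3,w4 front -3.649282945736447 -3.487304871167964 w6 front 34.809152810768055 back 3.6561808763824732
screws w3,w4 front -3.6926756053632293 -3.573803483849158 w6 front 34.49856293359766 back 3.537747688243066
w4 0.0378 [(0, 255), (1, 255), (2, 255), (3, 254), (4, 237), (5, 223), (6, 223), (7, 226), (8, 227), (9, 228), (10, 228), (11, 226), (12, 224), (13, 223), (14, 220), (15, 203), (16, 198), (17, 221), (18, 225), (19, 206), (20, 207), (21, 217), (22, 211), (23, 206), (24, 217), (25, 217), (26, 202), (27, 208), (28, 230), (29, 223), (30, 202), (31, 208), (32, 222), (33, 237), (34, 250), (35, 252), (36, 220), (37, 172), (38, 195), (39, 246), (40, 255), (41, 247), (42, 229), (43, 221), (44, 210), (45, 180), (46, 148), (47, 136), (48, 133), (49, 135)]
w3 0.0378 [(0, 255), (1, 255), (2, 255), (3, 248), (4, 226), (5, 216), (6, 223), (7, 226), (8, 227), (9, 227), (10, 227), (11, 226), (12, 224), (13, 219), (14, 211), (15, 203), (16, 200), (17, 217), (18, 224), (19, 213), (20, 221), (21, 228), (22, 205), (23, 194), (24, 216), (25, 230), (26, 216), (27, 211), (28, 223), (29, 219), (
[... 528 characters left out ...]
65, 209), (66, 194), (67, 193), (68, 203), (69, 212), (70, 239), (71, 254), (72, 254), (73, 236), (74, 174), (75, 90), (76, 52), (77, 56), (78, 68), (79, 70), (80, 69), (81, 68), (82, 63), (83, 60), (84, 78), (85, 151), (86, 228), (87, 254), (88, 255), (89, 255)]
w4 0.0423 [(50, 134), (51, 133), (52, 132), (53, 128), (54, 114), (55, 93), (56, 68), (57, 49), (58, 47), (59, 56), (60, 63), (61, 66), (62, 68), (63, 63), (64, 62), (65, 58), (66, 65), (67, 83), (68, 115), (69, 134), (70, 140), (71, 144), (72, 146), (73, 147), (74, 148), (75, 150), (76, 150), (77, 149), (78, 144), (79, 129), (80, 113), (81, 109), (82, 109), (83, 99), (84, 107), (85, 179), (86, 248), (87, 255), (88, 255), (89, 255)]
```

The saddle centre is now at jig y ≈ 19.1, so the spring is compressed only about 0.5–1.1 mm. It relaxed a little when I let go, and the target is about 2 mm. I'll take hold of the knob again, unlock it while holding the stop, push slightly further and relock.

Converted, 0.078 m is 78, -0.062 m is -62.

```bash
python3 steer.py '[[10,-10,0,0,0,-8.5,0.45],[20,-20,0,0,0,-17,0.45],[30,-30,0,0,0,-25.5,0.45],[40,-40,10,0,0,-34,0.45],[50,-50,20,0,0,-42.5,0.45],[60,-60,40,0,0,-51,0.45],[70,-62,60,0,0,-59.5,0.45],[78,-62,70,0,0,-68,0.45],[78,-62,80,0,0,-76.5,0.45],[78,-62,90,0,0,-85,0.45],[78,-62,100,0,0,-90,0.45],[78,-62,100,0,0,-90,0.45],[78,-62,100,0,0,-90,0.45],[78,-62,100,0,0,-90,0.45]]'; python3 - <<'E'
from h import *
print(rel(jig(-.0625,.0214,.0315),68.93))
E
```

```text
time_s: 34.45
position: [0.4596, -0.2348, 0.0956]
tcp_rot: [[-0.932, 0.362, 0.001], [0.362, 0.932, -0.001], [-0.001, -0.0, -1.0]]
force: [-0.3, -0.1, -0.4]
opening: 0.449
grasp_force: 0.0
[ 0.0001  0.0004  0.0641 -0.0202  0.0591 -0.1657]
```

Converted, 0.064 m is 64, 0.055 m is 55.

```bash
python3 steer.py '[[0,0,30,0,0,0,0.45],[0,0,55,0,0,0,0.45],[0,0,64,0,0,0,0.45],[0,0,64,0,0,0,0.45],[0,0,64,0,0,0,0.1],[0,0,64,0,0,0,0.1],[0,0,64,0,0,0,0.1],[0,0,64,0,0,0,0.1],[0,0,64,0,0,0,0.1]]'; python3 fm.py
```

```text
time_s: 35.35
position: [0.4595, -0.2354, 0.0318]
tcp_rot: [[-0.933, 0.36, 0.001], [0.36, 0.933, -0.002], [-0.002, -0.001, -1.0]]
force: [-1.5, -2.7, 3.2]
opening: 0.181
grasp_force: 30.0
pos [-62.4856  20.584   31.5327] Fx,Fy [-1.1714 -4.0415] sd 0.17056284520489579 Fz 3.1792607131523427 35.6 0.18156850147769615
```

```bash
python3 steer.py '[[-0.5,0.5,-2.2,0,0,0,0.1],[-1.2,0.5,-4.4,0,0,0,0.1],[-2.9,0.5,-9,0,0,0,0.1],[-5.6,0.5,-15,0,0,0,0.1],[-10.7,0.5,-23.5,0,0,0,0.1],[-17.1,0.5,-31,0,0,0,0.1],[-24.5,0.5,-37.2,0,0,0,0.1],[-32.8,0.5,-42.4,0,0,0,0.1],[-41.8,0.5,-46.3,0,0,0,0.1],[-48.1,0.5,-48.2,0,0,0,0.1],[-51.3,0.5,-48.8,0,0,0,0.1],[-51.3,0.5,-48.8,0,0,0,0.1],[-51.3,0.5,-48.8,0,0,0,0.1]]'; python3 fm.py
```

```text
time_s: 36.9
position: [0.5079, -0.2528, 0.0811]
tcp_rot: [[-0.933, 0.361, 0.001], [0.361, 0.933, -0.001], [-0.001, -0.0, -1.0]]
force: [-4.1, -2.5, 5.7]
opening: 0.182
grasp_force: 30.1
pos [-10.9771  21.6914  81.086 ] Fx,Fy [-2.033 -3.179] sd 0.25975475065535064 Fz 5.300646592389371 37.15 0.1820584767861202
```

The rows are not in the units I measure in: shifts go in mm. I convert before sending: 0.0034 m is 3.4, 0.003 m is 3.

```bash
python3 steer.py '[[0,1,0,0,0,0,0.1],[0,2,0,0,0,0,0.1],[0,3,0,0,0,0,0.1],[0,3.4,0,0,0,0,0.1],[0,3.4,0,0,0,0,0.1]]'>/dev/null; python3 fm.py
```

```text
pos [-10.8837  23.5843  81.1142] Fx,Fy [-3.1859 -7.9307] sd 0.5562785818444427 Fz 4.855453140509685 37.9 0.18435639604615758
```

```bash
python3 steer.py '[[3.2,0,0.8,0,0,0,0.1],[9.5,0,2.7,0,0,0,0.1],[18.5,0,6.8,0,0,0,0.1],[26.8,0,11.8,0,0,0,0.1],[34.2,0,18,0,0,0,0.1],[40.6,0,25.5,0,0,0,0.1],[45.7,0,33.8,0,0,0,0.1],[48.4,0,40,0,0,0,0.1],[50.1,0,44.5,0,0,0,0.1],[51.1,0,48.5,0,0,0,0.1],[51.5,0,51,0,0,0,0.1],[51.5,0,51,0,0,0,0.1]]'>/dev/null; python3 fm.py; python3 steer.py '[[0,-1,0,0,0,0,0.1],[0,-2,0,0,0,0,0.1],[0,-3,0,0,0,0,0.1],[0,-3,0,0,0,0,0.1]]'>/dev/null; python3 fm.py
```

```text
pos [-60.6961  23.5294  30.1532] Fx,Fy [-1.9654 -8.7698] sd 0.24999942179356585 Fz 5.745067500215401 39.35 0.17553151789436844
pos [-60.754   22.3843  30.1634] Fx,Fy [ 0.2609 -0.7581] sd 0.3875908633001558 Fz 6.291670124836711 40.0 0.17485758327453668
```

Converted, 0.002 m is 2, 0.001 m is 1.

```bash
python3 steer.py '[[0.5,0,1,0,0,0,0.1],[1,0,2,0,0,0,0.1],[1,0,2,0,0,0,0.1]]'>/dev/null; python3 fm.py; python3 steer.py '[[0,0,0,0,0,0,0.2],[0,0,0,0,0,0,0.45],[0,0,0,0,0,0,0.45],[0,0,-30,0,0,0,0.45],[-1,-1,-60,0,0,0,0],[-1,-1,-60,0,0,0,0],[-1,-1,-60,0,0,0,0],[-1,-1,-32,0,0,0,0],[-1,-1,-32,0,0,0,0],[-1,-1,-32,0,0,0,0]]'; python3 fm.py
```

```text
pos [-61.2491  21.3823  27.7603] Fx,Fy [ 3.0092 -3.8042] sd 0.48787776311071124 Fz 4.0362093520253 40.55 0.17271882585077117
time_s: 41.55
position: [0.4581, -0.2341, 0.0581]
tcp_rot: [[-0.933, 0.361, -0.003], [0.361, 0.933, 0.002], [0.003, 0.001, -1.0]]
force: [-0.8, -0.5, 1.6]
opening: 0.032
grasp_force: 0.9
pos [-64.0752  21.3397  59.0382] Fx,Fy [-1.1016 -1.5825] sd 0.4320368868680354 Fz 4.520182349710263 41.8 0.003997240185027692
```

Converted, 0.002 m is 2, 0.001 m is 1.

```bash
python3 steer.py '[[0,0,1,0,0,0,0],[0,0,2,0,0,0,0],[0,0,2,0,0,0,0]]' | grep -E 'pos|force:'; python3 steer.py '[[0,0,-30,0,0,0,0],[0,-10,-70,0,0,8.5,0],[-10,-20,-110,0,0,17,0],[-20,-30,-135,0,0,25.5,0],[-30,-40,-135,0,0,34,0],[-40,-50,-135,0,0,42.5,0],[-50,-60,-135,0,0,51,0],[-60,-70,-135,0,0,59.5,0],[-62,-77,-135,0,0,68,0],[-62,-77,-135,0,0,76.5,0],[-62,-77,-135,0,0,85,0],[-62,-77,-135,0,0,90,0],[-62,-77,-135,0,0,90,0],[-62,-77,-135,0,0,90,0]]'; cat > meas.py <<'E'
from h import *
import pickle,sys
from rig import bot
f=sys.argv[1]
if f!="w6":
    s=bot.read_state();w=bot.capture("wrist");pickle.dump((s,w),open(f+".pkl","wb"))
def prof(f,z,x0,x1,y0,y1,st=.25):
    s,w=pickle.load(open(f+".pkl","rb"));g0=cv2.cvtColor(w["color"],cv2.COLOR_RGB2GRAY)
    xs=np.arange(x0,x1,.5);ys=np.arange(y0,y1,st)
    M=np.array([[wproj(w,s,jig(x/1e3,y/1e3,z)) for x in xs] for y in ys],np.float32)
    return ys,cv2.remap(g0,M,None,cv2.INTER_CUBIC).astype(float).mean(1)
# shift of the saddle front and back strips (z .044) and of the fixed foot edge relative to w6, by correlation
for nm,z,xs,a,b in(("saddle back",.044,(12,19),-8,9),("saddle front R",.044,(12,19),28,39.5),("saddle front L",.044,(-19,-14),30,39.5),("foot",.021,(15,24),78,92),("pad+mount",.040,(-3,3),64,82)):
    y,t=prof("w6",z,*xs,a,b,.1);y2,g=prof(f,z,*xs,a-5,b+5,.1);n=len(t)
    e=[np.mean((g[i:i+n]-t)**2) for i in range(len(g)-n+1)];i=int(np.argmin(e));print(nm,"shift mm",round(y2[i]-y[0],2),"rms",e[i]**.5)
E
python3 meas.py w7
```

```text
position: [0.458, -0.2338, 0.0581]
force: [-5.0, -0.8, 13.2]
grasp_force: 6.7
time_s: 43.5
position: [0.4889, -0.3281, 0.1916]
tcp_rot: [[0.359, 0.933, -0.0], [0.933, -0.359, 0.001], [0.001, -0.001, -1.0]]
force: [-0.1, 0.2, -0.3]
opening: 0.01
grasp_force: 0.0
saddle back shift mm 0.5 rms 2.5040423501283864
saddle front R shift mm 0.3 rms 1.2475708428725822
saddle front L shift mm 0.5 rms 1.6481249313913315
foot shift mm -0.0 rms 3.054076120921178
pad+mount shift mm 0.0 rms 5.041138631668811
```

```bash
python3 steer.py '[[0,0,0,0,0,0,0],[0,0,0,0,0,0,0],[0,0,0,0,0,0,0],[0,0,0,0,0,0,0],[0,0,0,0,0,0,0],[0,0,0,0,0,0,0],[0,0,0,0,0,0,0]]' | grep time; python3 meas.py w8; python3 - <<'E'
from h import *
import pickle
for f in("w5","w6","w7","w8"):
    s,w=pickle.load(open(f+".pkl","rb"));c=w["color"].astype(int);m=((c[:,:,0]>90)&(c[:,:,0]>2*c[:,:,1])).astype(np.uint8)
    n,_,st,ce=cv2.connectedComponentsWithStats(m)
    for i in range(1,n):
        if st[i,4]>60: print(f,st[i,4],ce[i],tojig(wz(w,s,*ce[i],.05)))
E
```

```text
time_s: 44.25
saddle back shift mm 0.4 rms 3.460942248651283
saddle front R shift mm 0.5 rms 2.3577356679737225
saddle front L shift mm 0.5 rms 1.9884402774139605
foot shift mm -0.0 rms 0.8411930932347342
pad+mount shift mm 0.0 rms 1.609338104874941
w5 319 [252.5831 193.9248] [-60.558   21.2845  50.    ]
w6 317 [195.8044 108.5016] [-63.8296  19.4075  50.    ]
w7 322 [195.6801 109.2081] [-63.9365  19.8119  50.    ]
w8 320 [195.1125 108.8187] [-64.0088  19.7367  50.    ]
```

Converted, 0.1 m is 100, 0.077 m is 77.

```bash
python3 steer.py '[[10,-10,0,0,0,-8.5,0.45],[20,-20,0,0,0,-17,0.45],[30,-30,0,0,0,-25.5,0.45],[40,-40,10,0,0,-34,0.45],[50,-50,20,0,0,-42.5,0.45],[60,-60,40,0,0,-51,0.45],[70,-60.5,60,0,0,-59.5,0.45],[77,-60.5,70,0,0,-68,0.45],[77,-60.5,80,0,0,-76.5,0.45],[77,-60.5,90,0,0,-85,0.45],[77,-60.5,100,0,0,-90,0.45],[77,-60.5,100,0,0,-90,0.45],[77,-60.5,100,0,0,-90,0.45]]'; python3 - <<'E'
from h import *
print(rel(jig(-.0625,.0214,.0315),68.93))
E
```

```text
time_s: 45.6
position: [0.4605, -0.2351, 0.0919]
tcp_rot: [[-0.932, 0.363, -0.0], [0.363, 0.932, 0.0], [0.0, 0.0, -1.0]]
force: [-0.5, -0.1, 0.0]
opening: 0.45
grasp_force: 0.0
[ 0.001   0.0003  0.0604  0.0012 -0.0035 -0.1998]
```

Converted, 0.0605 m is 60.5, 0.055 m is 55.

```bash
python3 steer.py '[[0,0,30,0,0,0,0.45],[1,0.3,55,0,0,0,0.45],[1,0.3,60.5,0,0,0,0.45],[1,0.3,60.5,0,0,0,0.1],[1,0.3,60.5,0,0,0,0.1],[1,0.3,60.5,0,0,0,0.1],[1,0.3,60.5,0,0,0,0.1],[1,0.3,60.5,0,0,0,0.1]]'; python3 - <<'E'
from h import *
from rig import bot
s=bot.read_state();print(tojig(s["position"]),s["force"]@np.c_[JX,JY])
E
```

```text
time_s: 46.4
position: [0.4601, -0.2353, 0.0323]
tcp_rot: [[-0.933, 0.361, 0.002], [0.361, 0.933, -0.002], [-0.002, -0.001, -1.0]]
force: [-1.6, -1.8, 2.7]
opening: 0.184
grasp_force: 30.0
[-61.8369  20.7717  32.299 ] [-0.8699 -2.309 ]
```

```bash
python3 steer.py '[[-0.5,1,-2.2,0,0,0,0.1],[-1.2,1,-4.4,0,0,0,0.1],[-2.9,1,-9,0,0,0,0.1],[-5.6,1,-15,0,0,0,0.1],[-10.7,1,-23.5,0,0,0,0.1],[-17.1,1,-31,0,0,0,0.1],[-24.5,1,-37.2,0,0,0,0.1],[-32.8,1,-42.4,0,0,0,0.1],[-41.8,1,-46.3,0,0,0,0.1],[-48.1,1.5,-48.2,0,0,0,0.1],[-51.3,2.5,-48.8,0,0,0,0.1],[-51.3,3.3,-48.8,0,0,0,0.1],[-51.3,3.3,-48.8,0,0,0,0.1]]'|grep time; python3 fm.py
```

```text
time_s: 47.7
pos [-11.6089  23.3794  81.7311] Fx,Fy [-2.8469 -7.2731] sd 0.5619938729249943 Fz 4.347885941914378 47.95 0.1831857898787069
```

```bash
python3 steer.py '[[3.2,0,0.8,0,0,0,0.1],[9.5,0,2.7,0,0,0,0.1],[18.5,0,6.8,0,0,0,0.1],[26.8,0,11.8,0,0,0,0.1],[34.2,0,18,0,0,0,0.1],[40.6,0,25.5,0,0,0,0.1],[45.7,0,33.8,0,0,0,0.1],[48.4,0,40,0,0,0,0.1],[50.1,0,44.5,0,0,0,0.1],[51.1,0,48.5,0,0,0,0.1],[51.5,0,51.5,0,0,0,0.1],[52,0,54.5,0,0,0,0.1],[52.5,0,57,0,0,0,0.1],[52.5,0,57,0,0,0,0.1]]'>/dev/null; python3 fm.py; python3 steer.py '[[0,-1,0,0,0,0,0.1],[0,-2,0,0,0,0,0.1],[0,-2.5,0,0,0,0,0.1],[0,-2.5,0,0,0,0,0.1]]'>/dev/null; python3 fm.py
```

```text
pos [-61.6134  23.4021  25.4578] Fx,Fy [-0.7494 -6.3069] sd 0.320365074505263 Fz 8.837833617786904 49.6 0.17577009718496436
pos [-61.6485  22.4671  25.453 ] Fx,Fy [0.9626 0.2587] sd 0.2591492869168648 Fz 9.551369210785065 50.25 0.17200863186534268
```

```bash
python3 steer.py '[[0,0,0,0,0,0,0.45],[0,0,0,0,0,0,0.45],[0,0,0,0,0,0,0.45],[0,0,-30,0,0,0,0.45],[0,-5,-70,0,0,0,0.4],[0,-20,-110,0,0,8.5,0.3],[-10,-30,-150,0,0,17,0.2],[-20,-40,-167,0,0,25.5,0],[-30,-50,-167,0,0,34,0],[-40,-60,-167,0,0,42.5,0],[-50,-70,-167,0,0,51,0],[-60,-78,-167,0,0,59.5,0],[-60,-78,-167,0,0,68,0],[-60,-78,-167,0,0,76.5,0],[-60,-78,-167,0,0,85,0],[-60,-78,-167,0,0,90,0],[-60,-78,-167,0,0,90,0],[-60,-78,-167,0,0,90,0]]'; python3 meas.py w9; python3 - <<'E'
from h import *
import pickle
s,w=pickle.load(open("w9.pkl","rb"));c=w["color"].astype(int);m=((c[:,:,0]>90)&(c[:,:,0]>2*c[:,:,1])).astype(np.uint8)
n,_,st,ce=cv2.connectedComponentsWithStats(m)
for i in range(1,n):
    if st[i,4]>60: print(st[i,4],ce[i],tojig(wz(w,s,*ce[i],.05)))
E
```

```text
time_s: 52.05
position: [0.4862, -0.3271, 0.1898]
tcp_rot: [[0.359, 0.933, -0.001], [0.933, -0.359, 0.001], [0.001, -0.001, -1.0]]
force: [0.6, -0.2, 1.5]
opening: -0.0
grasp_force: 0.0
saddle back shift mm 2.5 rms 2.075799503186898
saddle front R shift mm 2.6 rms 1.1353597243332079
saddle front L shift mm 2.8 rms 2.324627870615447
foot shift mm -0.2 rms 1.1723971132605444
pad+mount shift mm 0.0 rms 3.883379033271073
326 [198.0276 107.0491] [-63.9961  21.8982  50.    ]
```

```bash
python3 -c "
from rig import bot
print(bot.hand_in())"
```

```text
the job is handed in; nothing more can be done
None
```

I handed the job in at about 52 s: the black mount is clamped against the fence and the cam lever is right over to the front. I estimate the pad spring at 2.2–2.6 mm compressed (half is 2 mm). My first two locks let the stop slip back when released, so I unlocked and redid it twice. The judge's result wasn't shown.

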